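# Show the underside of a drilled plate to the inspection camera

### The arm

A 7-joint arm with a two-finger parallel gripper is mounted at the origin on the work surface. World frame = base frame: x ahead of the robot, y to its left, z up, the work surface at z = 0. Lengths are in m, angles in rad, forces in N, time in s.
With the tool pointing down it reaches from about 0.4 to 0.875 m from the base axis. Payload 19.3 kg.
Tool frame: the origin (TCP) lies on the centre line of the jaws, within the pads' length; the fingertips stand 8 mm ahead of it and the grasp point (between the pads) lies 11 mm behind it (bot.tip_extent is the distance from the TCP to the fingertips, in m); x points along the fingers, y is the direction in which the jaws open and shut, and the axes are right-handed (so a half turn about x gives the same grasp; the last joint's range is limited). The gripper opens to 85 mm and grips with 20 to 120 N. Pads are 22 mm wide; open, the fingers measure 114 mm over their backs; the gripper's body (76 mm by 85 mm) begins 54 mm behind the grasp point. The pads swing forward as they close: fully open they stand 13 mm farther back than shut.
Start: joints at [-1.274, 0.521, -0.036, 1.599, 0.021, 1.021, -0.113], TCP at [0.224, 0.583, 0.239] pointing down, gripper open.
Joint ranges: [-2.91, 2.91], [-0.3, 2.13], [-1.5, 1.42], [0.17, 2.43], [-1.26, 4.41], [0.16, 1.93], [-2.52, 2.52]. Speed limits (rad/s): [1.89, 1.89, 2.39, 2.39, 3.01, 3.01, 3.01].

### API

Orientations are given as [roll, pitch, yaw] about the fixed x, y, z axes, in that order (R = Rz(yaw) Ry(pitch) Rx(roll)).
In Python, from workcell import sensors, imaging, order, bot gives the robot as it stands.
- The arm moves only by the tool arm_command, never from a script. Its argument "commands" is a list of rows, each an object of numbers: "dx", "dy", "dz": the shift along the tool's x, y, z in cm; "twist": the turn about the tool's x in rad. A call has 1 to 12 rows; each row is the pose to reach, as a shift and turn from the pose measured when the call began, along the tool's axes at that moment; what a row does not reach only later rows make up. A row lasts 1/12 s, in which the tool goes at most 41.7 mm and 7.16 degrees, less where a joint would pass 70% of its speed; a pose out of reach is approached as far as the arm can. A call with a gripper value outside its range is refused whole. "grip" is the closure, from -1 (fully open) to 1 (shut), set as the call begins (left out, the last holds). The fingers move at their own pace and stop on an object; "squeeze" is the grip in N (left out, the last holds). Time passes only in rows, so rows that repeat a pose let the fingers close. It gives the time, the measured TCP pose, the force and the opening at its end, in the units of the state.
- sensors.observe(): the state, without advancing time (a new reading comes with each control period).
- imaging.grab_frame(name): name is "scene" or "side" or "wrist"; returns the picture (384x512x3 uint8, red, green, blue); there is no depth.
- imaging.camera_info(name): a dict with "fx", "fy", "cx", "cy" (pixels), "origin" and "attitude" of the camera in the world. Camera axes: x right, y down, z forward; pixel columns grow to the right and rows downward; lengths in m; the calibration is good to about 2 mm. A picture is of the moment at which its call begins: read the wrist's pose just before it. camera_info takes no time and is no camera call; for the wrist camera it gives the pose at the moment of the call.
- order.job_done(): hands the job in, once; it reports no verdict.
The state is a dict: "clock": time; "qpos": joint angles; "qd": joint speeds; "joint_efforts": joint torques, N m; "position": TCP position; "tool_rot": TCP orientation; "force": force on the tool from outside, world axes, zero at the start; "moment": the same for the moment, N m; "grip_width": finger opening in m.
Only numpy, scipy, OpenCV 4.12 (cv2) and the standard library are available. Lean on these libraries where they do the work, as an engineer would, in place of code of your own. Each camera call takes 0.05 s, during which the arm holds its last target.

### The job

Swing the jig's clamp clear of the steel plate and leave it open, then lift the plate out and present it in the air to the bench inspection camera: underside (the face that was down in the jig) square to the lens, its centre on the line of sight 12 cm in front of the lens, its long side level across the picture. Finish there, with the gripper still holding the plate steady; it is not put down or let go. Do not bump the camera and leave the brush, the wrench and the brass weight beside them where they are.

Things in the scene. Friction and masses are not known exactly. Their poses are not given: they have to be found in the camera images.
- plate_center (a point): Steel plate 45 x 120 x 10 mm, 0.3 to 0.5 kg, three holes along its middle line, loose in the jig. Point: the plate's centre, half-way through its thickness. Axes: x across its 45 mm width, y along its length, z out of the face that is up in the jig; -z comes out of the underside, which has dark rings round the holes.
- jig: Fixed drilling jig, aluminium base 100 x 200 x 20 mm; origin on the bench under the plate's centre, y along the plate's length towards the clamp, z up. The plate rests on two end blocks, its underside 42 and top 52 mm above the bench, with 2 mm play between 8 mm pins 48 mm high at its ends and, 50 mm from the middle, at its long sides. Within 40 mm of the middle its long sides are free for fingers.
- clamp (a joint): Angle (rad) of the swivel clamp, a steel strap 20 mm wide, 54 to 64 mm above the bench, turning about an upright post at the jig's +y end. 0: its nose lies over the plate's end and blocks lifting. It grows anticlockwise seen from above; the nose is clear of the plate from 1.1; stop at 1.6. Light friction (about 1 N at the knob); it stays where it is left.
- clamp_knob (a point): The clamp's upright round black knob, 18 mm diameter and 44 mm tall (64 to 108 mm above the bench) on the strap's tail, 60 mm from the pivot on the side away from the plate. Point: on the knob's axis, 92 mm above the bench.
- clamp_pivot (a point): Point on the clamp's upright turning axis, 85 mm from the plate's middle along the jig's +y, at 92 mm above the bench. The knob moves on a circle of 60 mm radius about it.
- cam_head: Head of the fixed inspection camera: grey housing with a white ring light of 68 mm diameter round the lens. Origin: centre of the lens front, 105 mm above the bench. z: the line of sight, out of the lens, 35 degrees from straight up, leaning roughly towards the robot; y: level, across the picture; x: up or down the picture.
- cam: Foot of the camera, a dark plate 90 mm wide (y) and 150 mm long (x), 12 mm thick, fixed on the bench. Origin: on the bench, middle of the front edge; the lens is 50 mm behind it along x and the camera looks up and to the foot's -x.
- wrench_grip (a point): open-ended steel wrench lying flat behind the jig (bystander); point on its handle
- brush_grip (a point): small hand brush lying on the bench near the robot, between jig and camera (bystander); point on its handle
- weight: small brass weight with a knob, 60 mm diameter, 90 mm tall, standing behind and between jig and camera (bystander); origin under it
Mind the look-alikes: they are no part of the job. What is shaped like the part that bears plate_center but brown or purple is not meant.

How it is judged:
By the outcome, as a careful person would: the job done as asked, in the order asked, and still so for the second after the job is handed in, while the arm keeps its last pose, push and grip.
It also fails if it takes over 56 s, if anything falls off the work surface, if the arm or the gripper's body presses on something with over 40 N, if the wrist force passes 120 N, or if a joint passes its speed limit or range.

## Working session

There is one attempt and no reset: what is moved stays moved. The work goes in short steps, Python scripts to look and compute and a tool call to move; the robot and the scene stay as the last step left them, time stands still between calls to the robot, and variables do not carry over. Pictures are saved under pics/ and viewed, and the job is handed in when it is done.

Besides the shell and the picture viewer there is one more tool, called after "Request:" as name([rows], argument=value, ...), one row to a line, values as JSON. arm_command: Moves the arm, as the interface text tells. Its arguments: {"type":"object","properties":{"commands":{"type":"array"},"grip":{"type":"number"},"squeeze":{"type":"number"}},"required":["commands"]}

```bash
ls -la; mkdir -p pics; python3 - <<'E'
from workcell import sensors, imaging, order, bot
import cv2
print(sensors.observe()); print([a for a in dir(bot) if a[0]!='_'])
for n in ("scene","side","wrist"):
    print(n,imaging.camera_info(n))
    cv2.imwrite(f"pics/{n}0.png",imaging.grab_frame(n)[:,:,::-1])
E
```

```text
total 12
drwxr-xr-x  3 agent agent 4096 Dec  6 12:32 .
drwxr-xr-x 23 root  root  4096 Dec  6 12:32 ..
drwxr-xr-x  2 agent agent 4096 Dec  6 12:32 pics
{'clock': 0.0, 'qpos': array([-1.27417785,  0.52200808, -0.03631912,  1.59998354,  0.0212007 ,
        1.02113766, -0.11280111]), 'qd': array([-0.00081501,  0.00023523, -0.00172648, -0.00179991, -0.0001122 ,
        0.00016891, -0.00171677]), 'joint_efforts': array([-3.26527270e-04, -9.27107191e+01,  1.97969958e+00, -3.69938207e+01,
        1.78260991e-02,  8.18463770e-03,  3.44667842e-05]), 'position': array([0.22407541, 0.58309785, 0.23873829]), 'tool_rot': array([-1.49425475,  1.56964473, -1.86109158]), 'force': array([ 0.79593641, -0.05706312, -0.42891565]), 'moment': array([ 0.02858852, -0.00160646,  0.02364367]), 'grip_width': 0.08512743440006647}
['IKError', 'tip_extent']
scene {'fx': 420.2608755535544, 'fy': 420.2608755535544, 'cx': 248.87884503211816, 'cy': 191.83202626700285, 'origin': array([0.9255486 , 0.12541695, 0.79381037]), 'attitude': array([-2.5858076 , -0.00897489,  1.7235389 ])}
side {'fx': 438.8253526728344, 'fy': 438.8253526728344, 'cx': 253.850530527186, 'cy': 197.88235959111518, 'origin': array([ 0.09848661, -0.44925951,  0.77519411]), 'attitude': array([-2.39591705e+00,  1.87533985e-03, -6.69589622e-01])}
wrist {'fx': 284.7340304680739, 'fy': 284.7340304680739, 'cx': 253.47409888382958, 'cy': 193.73578667835707, 'origin': array([0.14964421, 0.61385586, 0.37355133]), 'attitude': array([2.81890565e+00, 4.52410913e-04, 1.20510651e+00])}
```

View pics/scene0.png

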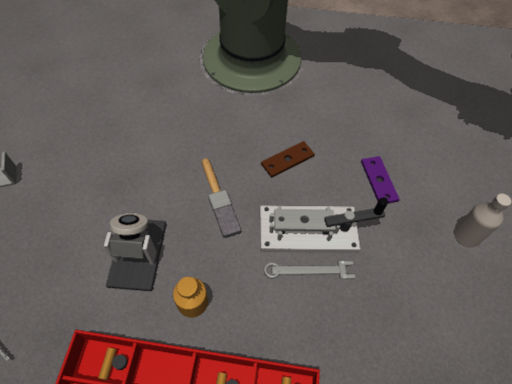

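View pics/side0.png

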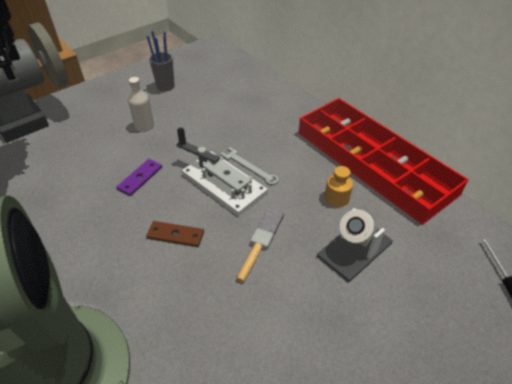

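View pics/wrist0.png

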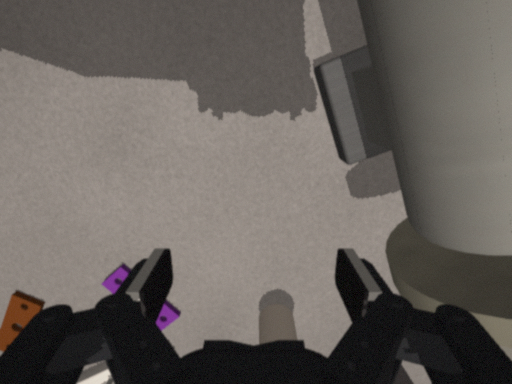

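The scene picture shows the jig at about (310,227) with its black clamp and knob at (381,206). There are three plate-shaped things: grey steel in the jig at (305,220), brown at (288,158) and purple at (380,180). The steel one in the jig is the one meant. The inspection camera is at (130,235), the brush at (220,200), the wrench at (310,270) and the weight at (190,295). I'll enlarge the jig and the camera to confirm.

```bash
python3 - <<'E'
import cv2, numpy as np
a=cv2.imread("pics/scene0.png"); b=cv2.imread("pics/side0.png")
f=lambda im,x,y,w,h,s: cv2.resize(im[y:y+h,x:x+w],None,fx=s,fy=s,interpolation=cv2.INTER_CUBIC)
cv2.imwrite("pics/c1.png",f(a,250,180,150,110,5))
cv2.imwrite("pics/c2.png",f(b,165,115,130,105,5))
cv2.imwrite("pics/c3.png",np.hstack([f(a,95,195,90,105,4),f(b,310,195,90,105,4)]))
E
```

```text
(no output)
```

View pics/c1.png

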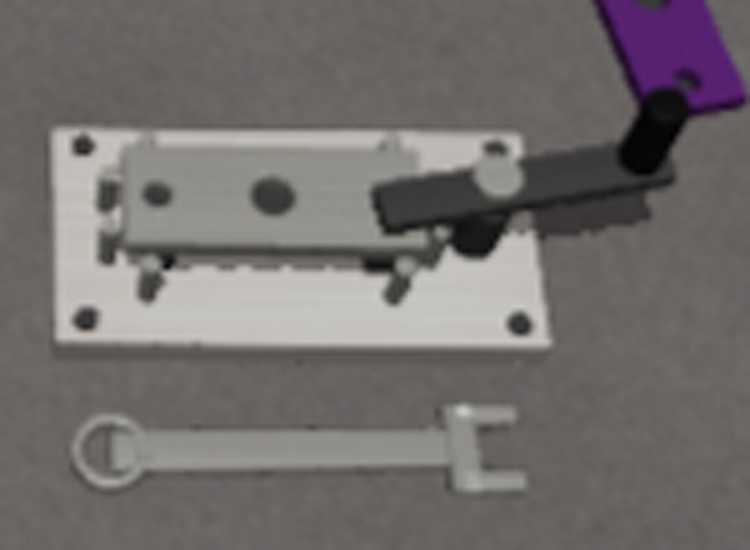

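View pics/c2.png

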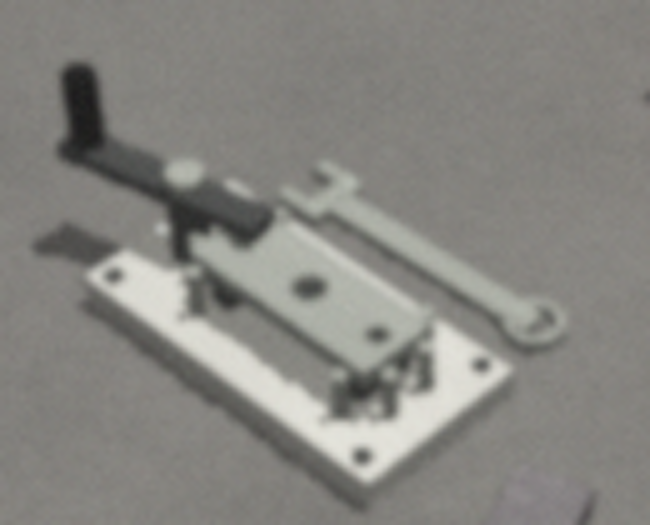

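View pics/c3.png

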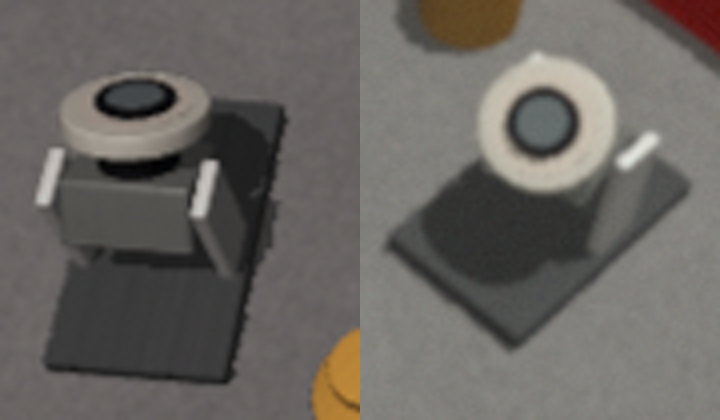

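```bash
cat > h.py <<'E'
import numpy as np, cv2
from scipy.spatial.transform import Rotation as Ro
from workcell import sensors, imaging, order, bot
def cam(n):
    i=imaging.camera_info(n); return i, Ro.from_euler('xyz',i['attitude']).as_matrix(), np.array(i['origin'])
def ray(n,u,c=None):
    i,R,o=c or cam(n); d=R@np.array([(u[0]-i['cx'])/i['fx'],(u[1]-i['cy'])/i['fy'],1]); return o,d/np.linalg.norm(d)
def onz(n,u,z,c=None):
    o,d=ray(n,u,c); return o+d*(z-o[2])/d[2]
def tri(u1,u2,n1='scene',n2='side'):
    o1,d1=ray(n1,u1);o2,d2=ray(n2,u2)
    s=np.linalg.lstsq(np.c_[d1,-d2],o2-o1,rcond=None)[0]
    p=o1+s[0]*d1;q=o2+s[1]*d2
    return (p+q)/2,np.linalg.norm(p-q)
def proj(n,p,c=None):
    i,R,o=c or cam(n); v=R.T@(np.array(p)-o); return np.array([i['fx']*v[0]/v[2]+i['cx'],i['fy']*v[1]/v[2]+i['cy']])
E
python3 - <<'E'
from h import *
np.set_printoptions(precision=4,suppress=True)
S=lambda x,y:(x/5-.4+250,y/5-.4+180)
D=lambda x,y:(x/5-.4+165,y/5-.4+115)
print('base scene',[onz('scene',S(*p),.02) for p in((83,146),(495,149),(86,319),(519,324))])
print('base side',[onz('side',D(*p),.02) for p in((114,275),(362,457),(482,365))])
print('midhole',onz('scene',S(273,196),.052),onz('side',D(309,288),.052),tri(S(273,196),D(309,288)))
print('endhole',onz('scene',S(157,194),.052),onz('side',D(378,334),.052),tri(S(157,194),D(378,334)))
print('pivotcap',tri(S(498,177),D(184,171)))
print('knobtop',onz('scene',S(664,103),.108),onz('side',D(79,74),.108),tri(S(664,103),D(79,74)))
S=lambda x,y:(x/4-.4+95,y/4-.4+195)
D=lambda x,y:((x-360)/4-.4+310,y/4-.4+195)
print('lens',onz('scene',S(134,98),.105),onz('side',D(542,124),.105),tri(S(134,98),D(542,124)))
print('ring', tri(S(136,103),D(548,124)))
print('foot scene TR,BR,BL',[onz('scene',S(*p),.012) for p in((283,105),(230,380),(46,365))])
print('foot side L,B,R',[onz('side',D(*p),.012) for p in((390,240),(512,345),(690,185))])
s=sensors.observe(); print(Ro.from_euler('xyz',s['tool_rot']).as_matrix())
E
```

```text
base scene [array([0.4854, 0.1018, 0.02  ]), array([0.4595, 0.2744, 0.02  ]), array([0.5647, 0.1134, 0.02  ]), array([0.5396, 0.2863, 0.02  ])]
base side [array([0.4602, 0.2767, 0.02  ]), array([0.4841, 0.1027, 0.02  ]), array([0.5645, 0.1141, 0.02  ])]
midhole [0.5145 0.1809 0.052 ] [0.5125 0.1808 0.052 ] (array([0.5134, 0.1814, 0.0507]), np.float64(0.001025550227747368))
endhole [0.5209 0.1349 0.052 ] [0.5195 0.1359 0.052 ] (array([0.5201, 0.1355, 0.0515]), np.float64(0.001533263635814841))
pivotcap (array([0.5021, 0.2669, 0.0715]), np.float64(0.0021891717226645716))
knobtop [0.4821 0.3206 0.108 ] [0.4808 0.322  0.108 ] (array([0.4812, 0.3214, 0.1076]), np.float64(0.00162758815956074))
lens [ 0.5956 -0.1451  0.105 ] [ 0.5913 -0.1449  0.105 ] (array([ 0.5938, -0.1449,  0.1027]), np.float64(0.0026449222614664068))
ring (array([ 0.5963, -0.145 ,  0.1013]), np.float64(0.00022024007733092006))
foot scene TR,BR,BL [array([ 0.5429, -0.1035,  0.012 ]), array([ 0.6909, -0.0906,  0.012 ]), array([ 0.6974, -0.1795,  0.012 ])]
foot side L,B,R [array([ 0.5382, -0.1069,  0.012 ]), array([ 0.5415, -0.1916,  0.012 ]), array([ 0.6909, -0.1818,  0.012 ])]
[[-0.0002  0.3586  0.9335]
 [-0.0008  0.9335 -0.3586]
 [-1.     -0.0009  0.0001]]
```

Crop 1 shows the steel plate in the jig with holes at crop (157,194) and (273,196), and the clamp nose lying over its right end. Crop 2 shows the same from the side, and crop 3 shows the ring light, lens and foot of the inspection camera. The heights agree with those given: plate top 51 mm, knob top 108 mm, lens 103 mm, knob 60 mm from the pivot. Next I'll check the bottle as an obstacle and work out the first move.

```bash
cat >> h.py <<'E'
def rel(p,yaw=None):
    s=sensors.observe();R=Ro.from_euler('xyz',s['tool_rot']).as_matrix()
    d=R.T@(np.array(p)-s['position'])*100
    tw=None
    if yaw is not None:
        # angle of jaw axis: choose twist bringing tool y towards heading yaw (mod pi)
        a=np.arctan2(R[1,1],R[0,1]); tw=-((yaw-a+np.pi/2)%np.pi-np.pi/2)
    return d,tw
E
python3 - <<'E'
from h import *
np.set_printoptions(precision=4,suppress=True)
print('bottle top',tri((503,200),(135,81)),'base',onz('scene',(470,240),0),onz('side',(144,128),0))
C=np.array([.5135,.1811]);t=.147;X=np.array([np.cos(t),np.sin(t)]);Y=np.array([-np.sin(t),np.cos(t)])
P=C+.085*Y;print('pivot',P)
print(rel([.481,.3214,.16],.967))
print(proj('scene',[*P,.0715]))
E
```

```text
bottle top (array([0.473 , 0.5241, 0.1459]), np.float64(0.002631345608024747)) base [0.4813 0.5311 0.    ] [0.4656 0.5162 0.    ]
pivot [0.501  0.2652]
(array([  7.9021, -15.2165,  33.3709]), np.float64(0.2369905232592493))
[348.8116 214.0863]
```

Request:
arm_command([
  {"dx":7.9,"dy":-15.2,"dz":33.4,"twist":0.24},
  {"dx":7.9,"dy":-15.2,"dz":33.4,"twist":0.24},
  {"dx":7.9,"dy":-15.2,"dz":33.4,"twist":0.24},
  {"dx":7.9,"dy":-15.2,"dz":33.4,"twist":0.24},
  {"dx":7.9,"dy":-15.2,"dz":33.4,"twist":0.24},
  {"dx":7.9,"dy":-15.2,"dz":33.4,"twist":0.24},
  {"dx":7.9,"dy":-15.2,"dz":33.4,"twist":0.24},
  {"dx":7.9,"dy":-15.2,"dz":33.4,"twist":0.24},
  {"dx":7.9,"dy":-15.2,"dz":33.4,"twist":0.24},
  {"dx":7.9,"dy":-15.2,"dz":33.4,"twist":0.24},
  {"dx":7.9,"dy":-15.2,"dz":33.4,"twist":0.24},
  {"dx":7.9,"dy":-15.2,"dz":33.4,"twist":0.24},
], grip=0.2, squeeze=40)

```text
clock: 1.15
position: [0.481, 0.3217, 0.1599]
tool_rot: [-1.813, 1.57, -2.42]
force: [-0.6, 0.0, -0.9]
grip_width: 0.0339
```

```bash
python3 - <<'E'
from h import *
np.set_printoptions(precision=4,suppress=True)
print(rel([.481,.3214,.083],.967),sensors.observe()['qpos'],sensors.observe()['grip_width'])
w=imaging.grab_frame('wrist'); c=cam('wrist')
cv2.imwrite('pics/w1.png',w[:,:,::-1])
print('knob',proj('wrist',[.481,.3214,.108],c), 'hole',proj('wrist',[.5135,.1811,.052],c))
E
```

```text
(array([ 7.6859, -0.0179,  0.0196]), np.float64(-0.0032686943599053997)) [-0.7287  0.5462  0.0517  1.8001 -0.0375  0.7974  0.3055] 0.03387811056980116
knob [249.5599 219.5861] hole [155.5133 293.6266]
```

View pics/w1.png

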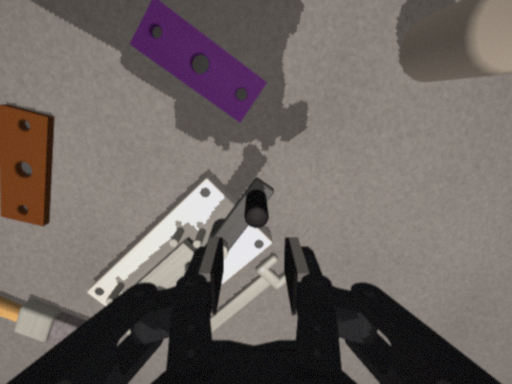

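```bash
python3 - <<'E'
from h import *
np.set_printoptions(precision=4,suppress=True)
a=cv2.imread('pics/w1.png')
g=a.max(2); cv2.imwrite('pics/w1c.png',cv2.resize(np.clip(a[165:265,200:320].astype(int)*3,0,255).astype('uint8'),None,fx=6,fy=6,interpolation=cv2.INTER_CUBIC))
c=cam('wrist'); print(c[2], proj('wrist',[.481,.3214,.064],c),proj('wrist',[.481,.3214,.108],c))
E
```

```text
[0.4153 0.3702 0.2948] [250.2249 198.9817] [249.5599 219.5861]
```

View pics/w1c.png

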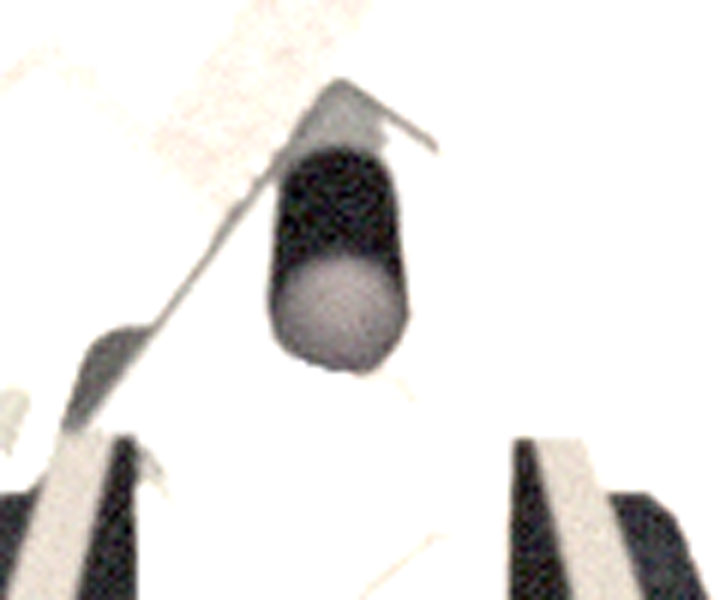

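The wrist picture shows the knob top at about (256,217), with the jaw gap centred at about column 254, so the jaws straddle it within about 2 mm. I'll descend.

Request:
arm_command([
  {"dx":3.8},
  {"dx":7.6},
  {"dx":7.6},
  {"dx":7.6},
])

```text
validation failed for argument at $.co...
```

```bash
python3 - <<'E'
from h import *
np.set_printoptions(precision=2,suppress=True)
s=sensors.observe();R=Ro.from_euler('xyz',s['tool_rot']).as_matrix();print(s['position'],s['force'])
P=np.array([.501,.2652]);t=.147
for a in np.arange(.2,1.51,.13):
    k=P+.06*np.array([-np.sin(a+t),np.cos(a+t)])
    d=R.T@(np.array([*k,s['position'][2]])-np.array([.481,.3214,s['position'][2]]))*100
    print(round(a,2),d)
E
```

```text
[0.48 0.32 0.16] [ 0.2  -0.4  -0.17]
0.2 [ 0.   -0.   -0.05]
0.33 [ 0.   -0.67 -0.46]
0.46 [ 0.   -1.38 -0.78]
0.59 [ 0.   -2.12 -1.  ]
0.72 [ 0.   -2.89 -1.13]
0.85 [ 0.   -3.67 -1.15]
0.98 [ 0.   -4.45 -1.08]
1.11 [ 0.   -5.21 -0.9 ]
1.24 [ 0.   -5.94 -0.63]
1.37 [ 0.   -6.63 -0.27]
1.5 [ 0.   -7.26  0.19]
```

Request:
arm_command([
  {"dx":3.8,"dy":0,"dz":0,"twist":0},
  {"dx":7.6,"dy":0,"dz":0,"twist":0},
  {"dx":7.6,"dy":0,"dz":0,"twist":0},
  {"dx":7.6,"dy":0,"dz":0,"twist":0},
])

```text
clock: 1.53
position: [0.4791, 0.3229, 0.0835]
tool_rot: [-1.96, 1.567, -2.564]
force: [0.7, 0.5, 0.4]
grip_width: 0.0342
```

Request:
arm_command([
  {"dx":0,"dy":-1.0,"dz":-0.3,"twist":0},
  {"dx":0,"dy":-2.0,"dz":-0.7,"twist":0},
  {"dx":0,"dy":-3.0,"dz":-1.0,"twist":0},
  {"dx":0,"dy":-4.0,"dz":-1.1,"twist":0},
  {"dx":0,"dy":-5.0,"dz":-1.1,"twist":0},
  {"dx":0,"dy":-6.0,"dz":-0.9,"twist":0},
  {"dx":0,"dy":-7.0,"dz":-0.5,"twist":0},
  {"dx":0,"dy":-7.6,"dz":-0.2,"twist":0},
  {"dx":0,"dy":-7.6,"dz":-0.2,"twist":0},
])

```text
clock: 2.28
position: [0.4347, 0.2597, 0.0843]
tool_rot: [-1.818, 1.567, -2.424]
force: [0.7, -0.1, -0.9]
grip_width: 0.0343
```

```bash
python3 - <<'E'
from h import *
for n in('scene','side'):
    a=imaging.grab_frame(n)[:,:,::-1]; 
    cv2.imwrite(f'pics/{n}2.png',a)
a=cv2.imread('pics/side2.png'); b=cv2.imread('pics/scene2.png')
cv2.imwrite('pics/m2.png',np.hstack([cv2.resize(b[150:280,250:390],None,fx=2.8,fy=2.8),cv2.resize(a[80:210,130:270],None,fx=2.8,fy=2.8)]))
E
```

```text
(no output)
```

View pics/m2.png

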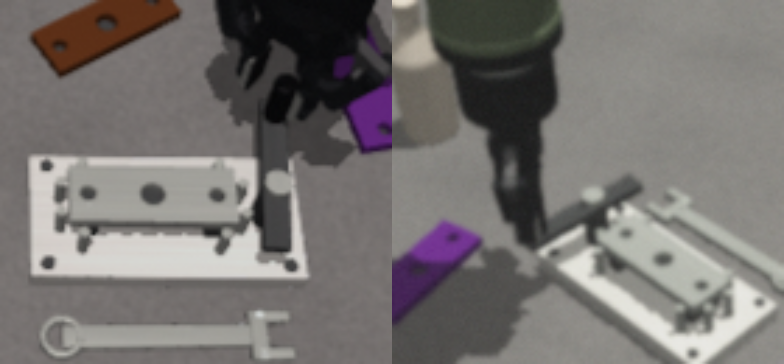

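Both views show the clamp swung to roughly perpendicular to the plate, with the plate's end uncovered and three holes visible (scene crop 88/153/217, 193). I'll rise and measure the plate.

Request:
arm_command([
  {"dx":-4,"dy":0.3,"dz":0,"twist":0},
  {"dx":-8,"dy":0.3,"dz":0,"twist":0},
  {"dx":-8,"dy":0.3,"dz":0,"twist":0},
], grip=-1)

```text
clock: 2.63
position: [0.4391, 0.2658, 0.1697]
tool_rot: [1.329, 1.567, 0.725]
force: [1.0, 0.8, 0.8]
grip_width: 0.0694
```

```bash
python3 - <<'E'
from h import *
np.set_printoptions(precision=4,suppress=True)
a=imaging.grab_frame('scene')[:,:,::-1]; cv2.imwrite('pics/scene3.png',a)
b=imaging.grab_frame('side')[:,:,::-1]; cv2.imwrite('pics/side3.png',b)
A=a[195:245,255:345];B=b[150:220,180:280]
cv2.imwrite('pics/m3.png',np.hstack([cv2.resize(A,(720,400),interpolation=cv2.INTER_CUBIC)]))
cv2.imwrite('pics/m3b.png',cv2.resize(B,(700,490),interpolation=cv2.INTER_CUBIC))
E
```

```text
(no output)
```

View pics/m3.png

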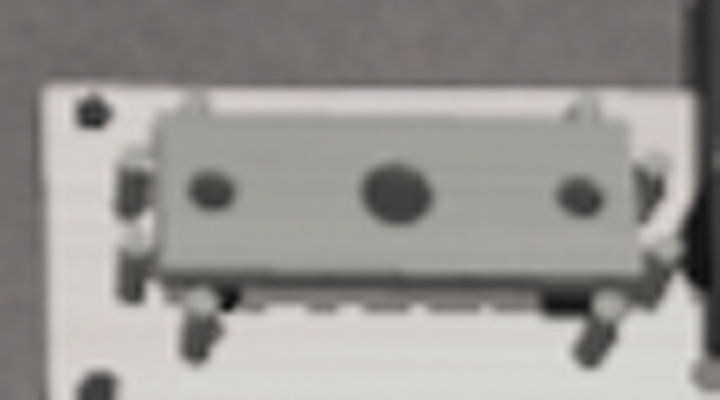

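View pics/m3b.png

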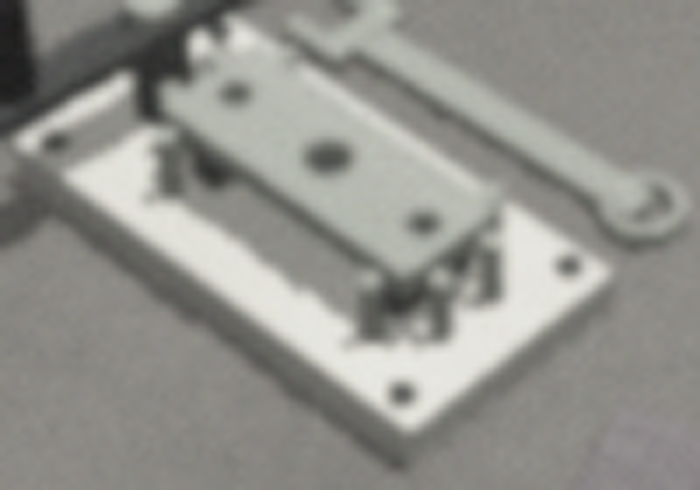

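```bash
python3 - <<'E'
from h import *
np.set_printoptions(precision=4,suppress=True)
S=lambda x,y:(x/8-.44+255,y/8-.44+195)
D=lambda x,y:(x/7-.43+180,y/7-.43+150)
for s,d in (((211,190),(425,223)),((397,194),(329,157)),((580,197),(236,93))):
    print(onz('scene',S(*s),.052),onz('side',D(*d),.052),tri(S(*s),D(*d)))
print(rel([.5135,.1815,.16],.147))
E
```

```text
[0.5207 0.1347 0.052 ] [0.5196 0.1357 0.052 ] (array([0.52  , 0.1353, 0.0517]), np.float64(0.0013463856813540984))
[0.5145 0.1808 0.052 ] [0.5132 0.1811 0.052 ] (array([0.5138, 0.1813, 0.0512]), np.float64(0.0009068936436129444))
[0.5082 0.2262 0.052 ] [0.5067 0.227  0.052 ] (array([0.5073, 0.2268, 0.0513]), np.float64(0.0013484487319319642))
(array([ 0.5203, -2.5248, 10.9938]), np.float64(0.8194035005898536))
```

Request:
arm_command([
  {"dx":0.5,"dy":-2.5,"dz":11.0,"twist":0.82},
  {"dx":0.5,"dy":-2.5,"dz":11.0,"twist":0.82},
  {"dx":0.5,"dy":-2.5,"dz":11.0,"twist":0.82},
  {"dx":0.5,"dy":-2.5,"dz":11.0,"twist":0.82},
  {"dx":0.5,"dy":-2.5,"dz":11.0,"twist":0.82},
  {"dx":0.5,"dy":-2.5,"dz":11.0,"twist":0.82},
  {"dx":0.5,"dy":-2.5,"dz":11.0,"twist":0.82},
  {"dx":0.5,"dy":-2.5,"dz":11.0,"twist":0.82},
  {"dx":0.5,"dy":-2.5,"dz":11.0,"twist":0.82},
], grip=-1, squeeze=80)

```text
clock: 3.48
position: [0.5133, 0.1818, 0.1592]
tool_rot: [-1.185, 1.568, -2.606]
force: [0.0, 0.2, -0.2]
grip_width: 0.0856
```

```bash
python3 - <<'E'
from h import *
np.set_printoptions(precision=4,suppress=True)
print(rel([.5138,.1813,.034],.142),sensors.observe()['qpos'],sensors.observe()['grip_width'])
R=Ro.from_euler('xyz',sensors.observe()['tool_rot']).as_matrix();print(R)
w=imaging.grab_frame('wrist')[:,:,::-1]; cv2.imwrite('pics/w4.png',w)
E
```

```text
(array([12.5215,  0.0735,  0.042 ]), np.float64(0.0074781065798212865)) [-0.65    0.5167  0.2753  1.8974 -0.1965  0.756  -0.1155] 0.0855789839414043
[[-0.0022  0.9888  0.1489]
 [-0.0013  0.1489 -0.9888]
 [-1.     -0.0024  0.001 ]]
```

View pics/w4.png

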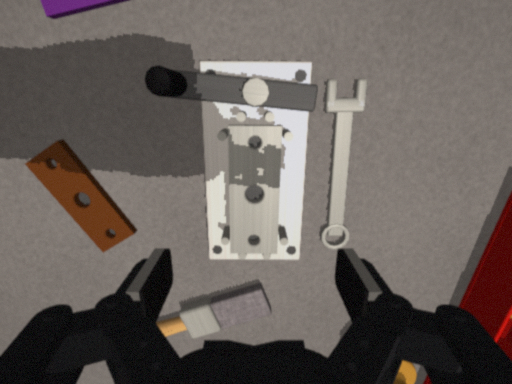

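The wrist picture shows the plate's middle hole at (254,194), in line with the jaw centre at column 253. The clamp strap at row 88 is fully clear of the plate. I'll descend and grip.

Request:
arm_command([
  {"dx":3.5,"dy":0.07,"dz":0,"twist":0},
  {"dx":7,"dy":0.07,"dz":0,"twist":0},
  {"dx":9.5,"dy":0.07,"dz":0,"twist":0},
  {"dx":11.5,"dy":0.07,"dz":0,"twist":0},
  {"dx":12.5,"dy":0.07,"dz":0,"twist":0},
  {"dx":12.5,"dy":0.07,"dz":0,"twist":0},
  {"dx":12.5,"dy":0.07,"dz":0,"twist":0},
])

```text
clock: 4.12
position: [0.514, 0.1816, 0.0347]
tool_rot: [-1.262, 1.568, -2.682]
force: [0.3, 0.9, 1.0]
grip_width: 0.0855
```

Request:
arm_command([
  {"dx":0,"dy":0,"dz":0,"twist":0},
  {"dx":0,"dy":0,"dz":0,"twist":0},
  {"dx":0,"dy":0,"dz":0,"twist":0},
  {"dx":0,"dy":0,"dz":0,"twist":0},
  {"dx":0,"dy":0,"dz":0,"twist":0},
  {"dx":0,"dy":0,"dz":0,"twist":0},
  {"dx":0,"dy":0,"dz":0,"twist":0},
  {"dx":0,"dy":0,"dz":0,"twist":0},
  {"dx":0,"dy":0,"dz":0,"twist":0},
  {"dx":0,"dy":0,"dz":0,"twist":0},
], grip=1, squeeze=90)

```text
clock: 4.95
position: [0.5144, 0.1819, 0.0359]
tool_rot: [-1.549, 1.57, -2.969]
force: [-4.5, -0.2, 17.0]
grip_width: 0.0432
```

Request:
arm_command([
  {"dx":-1,"dy":0,"dz":0,"twist":0},
  {"dx":-2,"dy":0,"dz":0,"twist":0},
  {"dx":-4,"dy":0,"dz":0,"twist":0},
  {"dx":-7,"dy":0,"dz":0,"twist":0},
  {"dx":-10,"dy":0,"dz":0,"twist":0},
  {"dx":-13,"dy":0,"dz":0,"twist":0},
  {"dx":-16,"dy":0,"dz":0,"twist":0},
  {"dx":-16,"dy":0,"dz":0,"twist":0},
])

```text
clock: 5.62
position: [0.5166, 0.1825, 0.202]
tool_rot: [1.948, 1.564, 0.527]
force: [1.2, 0.9, -2.8]
grip_width: 0.043
```

```bash
python3 - <<'E'
from h import *
np.set_printoptions(precision=4,suppress=True)
s=sensors.observe();print(s['position'],s['qpos'],Ro.from_euler('xyz',s['tool_rot']).as_matrix(),s['force'],s['grip_width'])
a=imaging.grab_frame('scene')[:,:,::-1];b=imaging.grab_frame('side')[:,:,::-1];w=imaging.grab_frame('wrist')[:,:,::-1]
cv2.imwrite('pics/m5.png',cv2.resize(np.hstack([a,b]),(800,300)))
cv2.imwrite('pics/w5.png',w);cv2.imwrite('pics/s5.png',a);cv2.imwrite('pics/d5.png',b)
E
```

```text
[0.5166 0.1825 0.202 ] [-0.6686  0.4585  0.3005  1.8612 -0.1778  0.8411 -0.129 ] [[ 0.0058  0.9887  0.1496]
 [ 0.0034  0.1496 -0.9887]
 [-1.      0.0063 -0.0025]] [ 1.2344  0.8986 -2.765 ] 0.04303475932552247
```

View pics/m5.png

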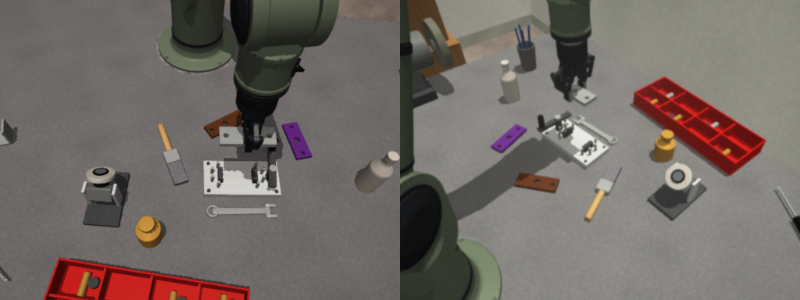

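View pics/w5.png

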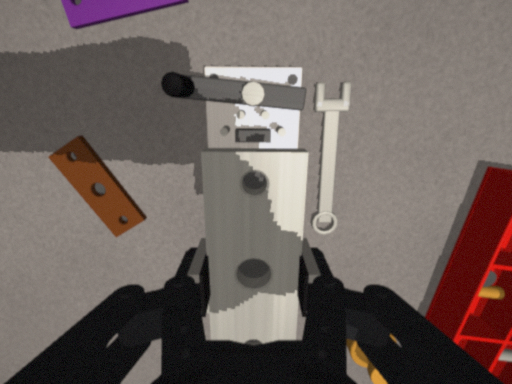

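The pictures show the plate held at its middle hole (wrist (254,270)), out of the jig, with the clamp still open.

The rows can shift the tool and twist it about its own x axis. They cannot pitch it, and the presentation needs a 35° tilt. The only documented route is that an unreachable pose is "approached as far as the arm can". Going high and far drives joint 6 to its upper limit (1.93), and from there the tool has to tilt outward, which is the direction I need. I'll go to the azimuth of the camera's heading and try that.

Request:
arm_command([
  {"dx":-25,"dy":6,"dz":15,"twist":0.07},
  {"dx":-25,"dy":6,"dz":15,"twist":0.07},
  {"dx":-25,"dy":6,"dz":15,"twist":0.07},
  {"dx":-25,"dy":6,"dz":15,"twist":0.07},
  {"dx":-25,"dy":6,"dz":15,"twist":0.07},
  {"dx":-25,"dy":6,"dz":15,"twist":0.07},
  {"dx":-25,"dy":6,"dz":15,"twist":0.07},
  {"dx":-25,"dy":6,"dz":15,"twist":0.07},
  {"dx":-25,"dy":6,"dz":15,"twist":0.07},
  {"dx":-25,"dy":6,"dz":15,"twist":0.07},
])

```text
clock: 6.6
position: [0.5959, 0.0431, 0.4439]
tool_rot: [-1.631, 1.567, -3.12]
force: [0.4, 0.9, -4.9]
grip_width: 0.043
```

```bash
cat > st.py <<'E'
from h import *
np.set_printoptions(precision=4,suppress=True)
s=sensors.observe();R=Ro.from_euler('xyz',s['tool_rot']).as_matrix()
print(s['clock'],s['position'],s['qpos'],s['grip_width'])
print(R,'tilt',np.degrees(np.arccos(-R[2,0])),'heading',np.arctan2(R[1,0],R[0,0]),'az',np.arctan2(s['position'][1],s['position'][0]),'yaw z',np.arctan2(R[0,2],-R[1,2]))
E
python3 st.py
```

```text
6.6 [0.5959 0.0431 0.4439] [-0.4552  0.3631  0.419   1.3745 -0.1464  1.4383  0.0403] 0.04297529257063124
[[-0.0038  0.9967  0.0808]
 [-0.0001  0.0808 -0.9967]
 [-1.     -0.0038 -0.0002]] tilt 0.21538458373772681 heading -3.120380503076681 az 0.07223023391177112 yaw z 0.08092762363467126
```

Request:
arm_command([
  {"dx":-30,"dy":0,"dz":0,"twist":0},
  {"dx":-30,"dy":0,"dz":0,"twist":0},
  {"dx":-30,"dy":0,"dz":0,"twist":0},
  {"dx":-30,"dy":0,"dz":0,"twist":0},
  {"dx":-30,"dy":0,"dz":0,"twist":0},
  {"dx":-30,"dy":0,"dz":0,"twist":0},
])

```text
clock: 7.1
position: [0.5885, 0.0443, 0.6607]
tool_rot: [1.584, 1.533, 0.097]
force: [0.2, 0.2, -4.3]
grip_width: 0.0433
```

```bash
python3 st.py
```

```text
7.1 [0.5885 0.0443 0.6607] [-0.3635  0.374   0.3586  0.8195 -0.14    1.9286  0.0014] 0.04328947076538994
[[ 0.0377  0.9958  0.0834]
 [ 0.0037  0.0833 -0.9965]
 [-0.9993  0.0379 -0.0005]] tilt 2.17149512009232 heading 0.09699466514577817 az 0.0750714413906524 yaw z 0.08347198456961057
```

Joint 6 is at its limit and the tool has begun to tilt outward at heading 0.097 rad, in the right direction. I'll continue.

Request:
arm_command([
  {"dx":-30,"dy":0,"dz":0,"twist":0},
  {"dx":-30,"dy":0,"dz":0,"twist":0},
  {"dx":-30,"dy":0,"dz":0,"twist":0},
  {"dx":-30,"dy":0,"dz":0,"twist":0},
])

```text
clock: 7.43
position: [0.5491, 0.0408, 0.6954]
tool_rot: [1.582, 1.488, 0.095]
force: [0.5, 0.7, -4.3]
grip_width: 0.043
```

```bash
python3 st.py
```

```text
7.4333 [0.5491 0.0408 0.6954] [-0.4554  0.2853  0.4532  0.8648 -0.1385  1.9324  0.006 ] 0.04297935847749857
[[ 0.0825  0.993   0.084 ]
 [ 0.0079  0.0836 -0.9965]
 [-0.9966  0.0829 -0.0009]] tilt 4.7550771223520405 heading 0.0951793563486657 az 0.07415729204506011 yaw z 0.08411093203165645
```

Request:
arm_command([
  {"dx":-40,"dy":16,"dz":0,"twist":0},
  {"dx":-40,"dy":16,"dz":0,"twist":0},
  {"dx":-40,"dy":16,"dz":0,"twist":0},
  {"dx":-40,"dy":16,"dz":0,"twist":0},
  {"dx":-40,"dy":16,"dz":0,"twist":0},
  {"dx":-40,"dy":16,"dz":0,"twist":0},
  {"dx":-40,"dy":16,"dz":0,"twist":0},
  {"dx":-40,"dy":16,"dz":0,"twist":0},
])

```text
clock: 8.1
position: [0.5615, 0.0423, 0.7136]
tool_rot: [1.574, 1.439, 0.087]
force: [0.5, 1.0, -4.2]
grip_width: 0.0436
```

```bash
python3 st.py
```

```text
8.1 [0.5615 0.0423 0.7136] [-0.4212  0.2957  0.4125  0.8014 -0.1329  1.9325 -0.0041] 0.04362476784615588
[[ 0.1309  0.9878  0.0838]
 [ 0.0114  0.083  -0.9965]
 [-0.9913  0.1314 -0.0004]] tilt 7.5516766488927285 heading 0.08693228206261763 az 0.07524786303938288 yaw z 0.08390979464344857
```

Request:
arm_command([
  {"dx":-40,"dy":18,"dz":0,"twist":0},
  {"dx":-40,"dy":18,"dz":0,"twist":0},
])

```text
clock: 8.27
position: [0.5677, 0.0429, 0.7324]
tool_rot: [1.573, 1.393, 0.086]
force: [-0.2, -0.3, -4.8]
grip_width: 0.043
```

Request:
arm_command([
  {"dx":-40,"dy":20,"dz":0,"twist":0},
  {"dx":-40,"dy":20,"dz":0,"twist":0},
  {"dx":-40,"dy":20,"dz":0,"twist":0},
])

```text
clock: 8.52
position: [0.5739, 0.0435, 0.7523]
tool_rot: [1.572, 1.344, 0.084]
force: [0.4, -0.7, -4.2]
grip_width: 0.0432
```

```bash
python3 st.py
```

```text
8.5167 [0.5739 0.0435 0.7523] [-0.4233  0.3046  0.4448  0.7003 -0.156   1.9326 -0.0001] 0.04318694068587693
[[ 0.2238  0.9711  0.0833]
 [ 0.0189  0.0812 -0.9965]
 [-0.9744  0.2246 -0.0002]] tilt 12.980920018370693 heading 0.08443308034723891 az 0.07568467847364072 yaw z 0.08344550092410684
```

Each short call adds about 2.7° of tilt in the right plane. Before completing the tilt, I'll measure the camera foot's heading and the ring more exactly.

```bash
python3 - <<'E'
from h import *
a=imaging.grab_frame('scene')[:,:,::-1].copy();b=imaging.grab_frame('side')[:,:,::-1].copy()
cv2.imwrite('pics/s6.png',a);cv2.imwrite('pics/d6.png',b)
f=lambda im,x,y,w,h,s: cv2.resize(np.clip(im[y:y+h,x:x+w].astype(float)*1.6,0,255).astype('uint8'),None,fx=s,fy=s,interpolation=cv2.INTER_CUBIC)
cv2.imwrite("pics/c6.png",np.hstack([f(a,100,205,70,90,6),f(b,310,200,90,90,4.0)[:360].repeat(1,0) if 0 else cv2.resize(f(b,312,203,85,80,4),(375,540))]))
# auto quads: dark foot mask
for n,im,(x,y,w,h) in(('scene',a,(100,205,75,90)),('side',b,(310,200,90,85))):
    g=cv2.cvtColor(im,cv2.COLOR_BGR2GRAY)[y:y+h,x:x+w]; print(n,np.percentile(g,[5,20,40,60,80,95]))
E
```

```text
scene [ 33.  60.  82. 102. 105. 141.]
side [ 52.  79. 129. 132. 135. 189.]
```

View pics/c6.png

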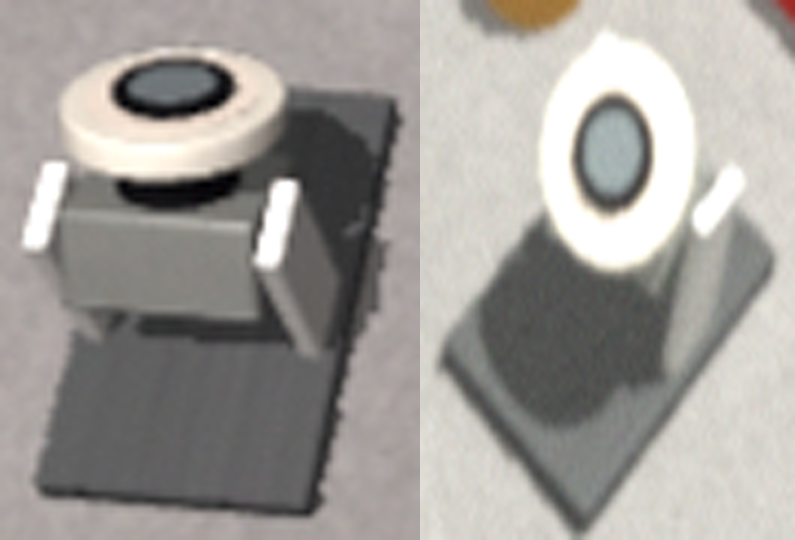

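```bash
cat > edge.py <<'E'
from h import *
from scipy.ndimage import map_coordinates
np.set_printoptions(precision=4,suppress=True)
def fit(im,p,q,n=40,half=3):
    g=cv2.GaussianBlur(cv2.cvtColor(im,cv2.COLOR_BGR2GRAY).astype(float),(0,0),.7)
    p,q=np.array(p,float),np.array(q,float);d=(q-p)/np.linalg.norm(q-p);m=np.array([-d[1],d[0]])
    t=np.linspace(.08,.92,n);o=np.arange(-half,half+.01,.1);pts=[]
    for k in t:
        c=p+k*(q-p);xy=c[:,None]+m[:,None]*o
        v=map_coordinates(g,[xy[1],xy[0]],order=1);gr=np.abs(np.gradient(v));i=gr.argmax();pts.append(c+m*o[i])
    vx,vy,x,y=cv2.fitLine(np.array(pts,np.float32),cv2.DIST_HUBER,0,.01,.001).ravel()
    c=np.array([x,y]);v=np.array([vx,vy]);v*=np.sign(v@d)
    r=np.abs((np.array(pts)-c)@np.array([-vy,vx])).mean()
    return c+v*((p-c)@v),c+v*((q-c)@v),r
E
python3 - <<'E'
from edge import *
a=cv2.imread('pics/s6.png');b=cv2.imread('pics/d6.png')
S=lambda x,y:(x/6-.42+100,y/6-.42+205)
sx=375/(85*4)
D=lambda x,y:((x-420)/sx/4-.4+312,y/(540/320)/4-.4+203)
for nm,n,im,p,q,z in(('R long','scene',a,S(397,100),S(318,505),0),('back','scene',a,S(315,515),S(42,495),0),('L long','scene',a,S(75,355),S(40,485),.012),
  ('front','side',b,D(447,362),D(580,530),0),('L long side','side',b,D(585,530),D(768,272),0)):
    P,Q,r=fit(im,p,q); A,B=onz(n,P,z),onz(n,Q,z);v=B-A
    print(nm,A,B,'len',np.linalg.norm(v),'ang mod 90',((np.arctan2(v[1],v[0])+np.pi/4)%(np.pi/2))-np.pi/4,'res',r)
# lens ellipse: black rim
E
```

```text
R long [ 0.538  -0.1037  0.    ] [ 0.6855 -0.0929  0.    ] len 0.14793979569604673 ang mod 90 0.07327384953362648 res 0.6866324218773088
back [ 0.6898 -0.0933  0.    ] [ 0.6966 -0.1823  0.    ] len 0.08928228834555124 ang mod 90 0.07645761695876452 res 0.2651988465373938
L long [ 0.6519 -0.1857  0.012 ] [ 0.6962 -0.1822  0.012 ] len 0.044439972453822967 ang mod 90 0.07758513516241561 res 0.2139060865578717
front [ 0.5394 -0.1064  0.    ] [ 0.5454 -0.1889  0.    ] len 0.08279225790084357 ang mod 90 0.07218780286210791 res 0.21804381813201412
L long side [ 0.5501 -0.1914  0.    ] [ 0.6926 -0.1813  0.    ] len 0.1429020619249296 ang mod 90 0.07131558943386962 res 0.14313593576251896
```

All five foot edges agree on a heading of 0.074 rad, with the foot measuring 89 x 151 mm as it should. The lens comes out at (0.593,-0.1445,0.105) and the target plate centre at (0.5245,-0.1496,0.203). I'll continue the tilt with a small yaw trim.

Request:
arm_command([
  {"dx":-40,"dy":22,"dz":0,"twist":0.01},
  {"dx":-40,"dy":22,"dz":0,"twist":0.01},
])

```text
clock: 8.78
position: [0.5786, 0.0443, 0.7695]
tool_rot: [1.582, 1.302, 0.084]
force: [0.9, -0.2, -2.9]
grip_width: 0.0432
```

Request:
arm_command([
  {"dx":-40,"dy":24,"dz":0,"twist":0},
  {"dx":-40,"dy":24,"dz":0,"twist":0},
])

```text
clock: 8.95
position: [0.5825, 0.0442, 0.7882]
tool_rot: [1.581, 1.257, 0.084]
force: [0.0, 0.1, -3.3]
grip_width: 0.0431
```

Request:
arm_command([
  {"dx":-40,"dy":26,"dz":0,"twist":0},
  {"dx":-40,"dy":26,"dz":0,"twist":0},
])

```text
clock: 9.12
position: [0.5855, 0.0442, 0.8066]
tool_rot: [1.581, 1.213, 0.083]
force: [-0.2, 0.7, -4.3]
grip_width: 0.0432
```

Request:
arm_command([
  {"dx":-40,"dy":28,"dz":0,"twist":0},
  {"dx":-40,"dy":28,"dz":0,"twist":0},
])

```text
clock: 9.28
position: [0.5874, 0.044, 0.825]
tool_rot: [1.581, 1.169, 0.083]
force: [-0.6, 0.5, -3.1]
grip_width: 0.0428
```

```bash
python3 st.py
```

```text
9.2833 [0.5874 0.044  0.825 ] [-0.4012  0.3206  0.4796  0.5105 -0.2023  1.9326 -0.0104] 0.04275031596909054
[[ 0.3896  0.918   0.0739]
 [ 0.0324  0.0666 -0.9973]
 [-0.9204  0.391  -0.0038]] tilt 23.015277582309658 heading 0.08294903713941601 az 0.07476769682489061 yaw z 0.07400320078517741
```

Request:
arm_command([
  {"dx":-38,"dy":28,"dz":0,"twist":0},
  {"dx":-38,"dy":28,"dz":0,"twist":0},
])

```text
clock: 9.45
position: [0.5876, 0.0437, 0.8433]
tool_rot: [1.58, 1.126, 0.082]
force: [-0.4, -0.4, -4.0]
grip_width: 0.0434
```

Request:
arm_command([
  {"dx":-38,"dy":30,"dz":0,"twist":0},
  {"dx":-38,"dy":30,"dz":0,"twist":0},
])

```text
clock: 9.62
position: [0.5867, 0.0434, 0.8615]
tool_rot: [1.58, 1.084, 0.082]
force: [-0.5, -0.7, -3.7]
grip_width: 0.043
```

Request:
arm_command([
  {"dx":-36,"dy":30,"dz":0,"twist":0},
  {"dx":-36,"dy":30,"dz":0,"twist":0},
])

```text
clock: 9.78
position: [0.5844, 0.0429, 0.8794]
tool_rot: [1.58, 1.042, 0.082]
force: [-0.5, -0.3, -3.2]
grip_width: 0.0432
```

```bash
python3 st.py
```

```text
9.7833 [0.5844 0.0429 0.8794] [-0.3892  0.3244  0.5308  0.3812 -0.2578  1.9326 -0.0111] 0.04321193113762421
[[ 0.5029  0.8611  0.074 ]
 [ 0.0412  0.0616 -0.9972]
 [-0.8633  0.5046 -0.0045]] tilt 30.306234215016417 heading 0.08178563423150385 az 0.07327771531921116 yaw z 0.07408626468783952
```

Request:
arm_command([
  {"dx":-36,"dy":31,"dz":0,"twist":0},
  {"dx":-36,"dy":31,"dz":0,"twist":0},
])

```text
clock: 9.95
position: [0.5802, 0.0423, 0.8974]
tool_rot: [1.58, 1.001, 0.081]
force: [0.3, 0.3, -3.3]
grip_width: 0.0433
```

Request:
arm_command([
  {"dx":-36,"dy":31,"dz":0,"twist":0},
  {"dx":-36,"dy":31,"dz":0,"twist":0},
])

```text
clock: 10.12
position: [0.573, 0.0414, 0.9156]
tool_rot: [1.579, 0.961, 0.081]
force: [-0.5, 0.2, -3.2]
grip_width: 0.0431
```

```bash
python3 st.py
```

```text
10.1167 [0.573  0.0414 0.9156] [-0.3892  0.3156  0.5816  0.3104 -0.3036  1.9326 -0.0123] 0.04310660854925552
[[ 0.5711  0.8176  0.0738]
 [ 0.0463  0.0577 -0.9973]
 [-0.8196  0.5729 -0.005 ]] tilt 34.956759435050756 heading 0.08097212023981952 az 0.07207317266830632 yaw z 0.07387365835552386
```

The tilt is 34.96°, the heading is 0.081 and the level error is 0.005 rad, all good. Coming down in this tilted pose could run into joint limits, which would spoil the tilt. I'll fit a small kinematic model to the recorded poses and plan the way down.

```bash
cat > kin.py <<'E'
import numpy as np
from scipy.spatial.transform import Rotation as Ro
from scipy.optimize import least_squares
import itertools
data=[([-1.27417785,.52200808,-.03631912,1.59998354,.0212007,1.02113766,-.11280111],[.22407541,.58309785,.23873829],[-1.49425475,1.56964473,-1.86109158]),
([-0.7287,0.5462,0.0517,1.8001,-0.0375,0.7974,0.3055],[.481,.3217,.1599],[-1.813,1.57,-2.42]),
([-0.65,0.5167,0.2753,1.8974,-0.1965,0.756,-0.1155],[.5133,.1818,.1592],[-1.185,1.568,-2.606]),
([-0.6686,0.4585,0.3005,1.8612,-0.1778,0.8411,-0.129],[.5166,.1825,.202],[1.948,1.564,.527]),
([-0.4552,0.3631,0.419,1.3745,-0.1464,1.4383,0.0403],[.5959,.0431,.4439],[-1.631,1.567,-3.12]),
([-0.3635,0.374,0.3586,0.8195,-0.14,1.9286,0.0014],[.5885,.0443,.6607],[1.584,1.533,.097]),
([-0.4554,0.2853,0.4532,0.8648,-0.1385,1.9324,0.006],[.5491,.0408,.6954],[1.582,1.488,.095]),
([-0.4212,0.2957,0.4125,0.8014,-0.1329,1.9325,-0.0041],[.5615,.0423,.7136],[1.574,1.439,.087]),
([-0.4233,0.3046,0.4448,0.7003,-0.156,1.9326,-0.0001],[.5739,.0435,.7523],[1.572,1.344,.084]),
([-0.4012,0.3206,0.4796,0.5105,-0.2023,1.9326,-0.0104],[.5874,.044,.825],[1.581,1.169,.083]),
([-0.3892,0.3244,0.5308,0.3812,-0.2578,1.9326,-0.0111],[.5844,.0429,.8794],[1.58,1.042,.082]),
([-0.3892,0.3156,0.5816,0.3104,-0.3036,1.9326,-0.0123],[.573,.0414,.9156],[1.579,.961,.081])]
def Rz(a):c,s=np.cos(a),np.sin(a);return np.array([[c,-s,0],[s,c,0],[0,0,1]])
def Ry(a):c,s=np.cos(a),np.sin(a);return np.array([[c,0,s],[0,1,0],[-s,0,c]])
def fk(q,p,sg,full=False):
    q=np.array(q)+np.r_[p[15:22]]
    R=Rz(sg[0]*q[0]);x=np.array([0,0,p[0]])+R@np.array([p[1],p[2],0])
    R=R@Ry(q[1])@Rz(sg[1]*q[2]);x=x+R@np.array([p[3],p[4],p[5]])
    R=R@Ry(q[3])@Rz(sg[2]*q[4]);x=x+R@np.array([p[6],p[7],p[8]])
    R=R@Ry(q[5])@Rz(sg[3]*q[6]);x=x+R@np.array([p[9],p[10],p[11]])
    R=R@Ro.from_rotvec(p[12:15]).as_matrix()
    return x,R
def res(p,sg):
    o=[]
    for q,x,e in data:
        X,R=fk(q,p,sg);o+=list(10*(X-x)*10)+list(10*Ro.from_matrix(R.T@Ro.from_euler('xyz',e).as_matrix()).as_rotvec())
    return np.r_[o,1.0*p[[1,2,3,4,6,7,9,10]],20*p[15:22]]
def fit():
    best=None
    q,x,e=data[0]
    for sg in itertools.product([1,-1],repeat=4):
        p0=np.zeros(22);p0[0]=.34;p0[5]=.54;p0[8]=.416;p0[11]=.35
        _,R=fk(q,p0,sg);p0[12:15]=Ro.from_matrix(R.T@Ro.from_euler('xyz',e).as_matrix()).as_rotvec()
        r=least_squares(res,p0,args=(sg,),max_nfev=300)
        if best is None or r.cost<best[0]:best=(r.cost,sg,r.x)
    return best
E
python3 - <<'E'
from kin import *
np.set_printoptions(precision=4,suppress=True)
c,sg,p=fit();print(c,sg,p)
for q,x,e in data:
    X,R=fk(q,p,sg);print((X-x)*1000,np.linalg.norm(Ro.from_matrix(R.T@Ro.from_euler('xyz',e).as_matrix()).as_rotvec()))
np.savez('kin.npz',p=p,sg=sg)
E
```

```text
0.0012270748792205099 (-1, -1, -1, -1) [ 0.3201 -0.0001 -0.0214  0.     -0.0374  0.5299  0.0001 -0.0004  0.4207
  0.0001  0.      0.3198  1.2093 -1.209   1.209   0.     -0.      0.
 -0.0002  0.     -0.0001  0.    ]
[ 0.0029 -0.0035  0.0304] 1.2892677310824894e-05
[-0.0083  0.0091 -0.028 ] 0.00037188771690006416
[0.0302 0.009  0.0606] 0.0004169142690042137
[-0.021  -0.0337 -0.0599] 0.0004679074237857323
[-0.0034  0.0072 -0.0234] 0.0008332874338013401
[ 0.0176 -0.0199  0.0254] 0.0003621617587746836
[-0.0323 -0.018  -0.0093] 0.0002530972987734371
[0.0215 0.0381 0.0441] 9.970162935746031e-05
[-0.0309  0.0416 -0.0178] 0.0007062547827415566
[ 0.0185  0.0031 -0.0211] 0.00044178026541003175
[0.0444 0.0392 0.0113] 0.0002049141301971877
[-0.0351 -0.0734 -0.0125] 0.0006023406345637257
```

The model fits to better than 0.1 mm. Next I'll check whether the target is reachable and which path stays within the joint ranges.

```bash
cat > plan.py <<'E'
from kin import *
np.set_printoptions(precision=3,suppress=True)
z=np.load('kin.npz');p=z['p'];sg=tuple(z['sg'])
lo=np.array([-2.91,-.3,-1.5,.17,-1.26,.16,-2.52]);hi=np.array([2.91,2.13,1.42,2.43,4.41,1.93,2.52])
def track(q,pts,R,step=.02,reg=.01,L=(lo+.02,hi-.005)):
    x,_=fk(q,p,sg);out=[]
    for t in pts:
        t=np.array(t);n=max(1,int(np.ceil(np.linalg.norm(t-x)/step)))
        for k in range(1,n+1):
            g=x+(t-x)*k/n
            f=lambda v:np.r_[20*(fk(v,p,sg)[0]-g),5*Ro.from_matrix(fk(v,p,sg)[1].T@R).as_rotvec(),reg*(v-q)]
            r=least_squares(f,np.clip(q,*[L[0]+1e-6,L[1]-1e-6]),bounds=L);dq=r.x-q;q=r.x
            e=np.linalg.norm(fk(q,p,sg)[0]-g)*1000;er=np.degrees(np.linalg.norm(Ro.from_matrix(fk(q,p,sg)[1].T@R).as_rotvec()))
            out.append((g,q,e,er,np.abs(dq).max()))
        x=t
    return out
E
python3 - <<'E'
from plan import *
q,x,e=data[-1];R=Ro.from_euler('xyz',e).as_matrix()
T=[.531,-.149,.194]
for nm,pts in {'down':[[.50,-.15,.45],T],'side':[[.56,.0,.6],[.52,-.15,.35],T],'out':[[.62,-.15,.6],[.56,-.15,.35],T]}.items():
    o=track(q,pts,R);print(nm,'max poserr',max(a[2] for a in o),'roterr',max(a[3] for a in o),'dq',max(a[4] for a in o))
    for a in o[::6]+[o[-1]]:print(a[0],a[1],round(a[2],1),round(a[3],2))
# any solutions at target
rng=np.random.default_rng(0);sol=[]
for i in range(200):
    q0=rng.uniform(lo,hi)
    f=lambda v:np.r_[20*(fk(v,p,sg)[0]-T),5*Ro.from_matrix(fk(v,p,sg)[1].T@R).as_rotvec()]
    r=least_squares(f,q0,bounds=(lo+.02,hi-.02))
    if r.cost<1e-8: sol.append(r.x)
print(len(sol));print(np.array(sol)[:12])
E
```

```text
down max poserr 5.640959130890084 roterr 2.913243715504541 dq 0.4942552054277776
[0.57  0.034 0.898] [-0.49   0.231  0.586  0.506 -0.205  1.823  0.002] 0.0 0.0
[ 0.553 -0.01   0.79 ] [-0.629 -0.029  0.516  1.092  0.031  1.465 -0.03 ] 0.0 0.0
[ 0.536 -0.054  0.683] [-0.61  -0.158  0.513  1.457  0.081  1.212 -0.01 ] 0.0 0.0
[ 0.52  -0.098  0.575] [-0.589 -0.22   0.585  1.743  0.075  0.974  0.072] 0.0 0.0
[ 0.503 -0.143  0.468] [-0.617 -0.219  0.756  1.978  0.009  0.729  0.24 ] 0.0 0.0
[ 0.512 -0.15   0.352] [-0.863 -0.019  1.188  2.172 -0.498  0.458  0.794] 0.0 0.0
[ 0.526 -0.149  0.233] [ 0.387  0.244 -0.112  2.26  -1.24   0.19   1.539] 0.0 0.0
[ 0.531 -0.149  0.194] [ 0.428  0.326 -0.157  2.237 -1.24   0.18   1.562] 5.6 2.91
side max poserr 5.640958210475547 roterr 2.91324380914622 dq 0.4463129835086413
[0.572 0.039 0.896] [-0.503  0.232  0.585  0.512 -0.196  1.816 -0.006] 0.0 0.0
[0.567 0.023 0.778] [-0.678 -0.012  0.498  1.113  0.062  1.432 -0.095] 0.0 0.0
[0.562 0.008 0.659] [-0.678 -0.113  0.466  1.488  0.129  1.149 -0.141] 0.0 0.0
[ 0.552 -0.03   0.55 ] [-0.653 -0.153  0.523  1.
[... 621 characters left out ...]
  ] [-0.467  0.035  0.612  1.274 -0.154  1.243  0.216] 0.0 0.0
[ 0.62 -0.15  0.6 ] [-0.364  0.079  0.665  1.48  -0.298  1.038  0.436] 0.0 0.0
[ 0.592 -0.15   0.485] [-0.365  0.045  0.649  1.784 -0.333  0.769  0.524] 0.0 0.0
[ 0.565 -0.15   0.369] [-0.295  0.099  0.614  2.036 -0.574  0.516  0.804] 0.0 0.0
[ 0.542 -0.149  0.253] [ 0.     0.237  0.328  2.226 -1.22   0.308  1.488] 0.0 0.0
[ 0.531 -0.149  0.194] [ 0.428  0.326 -0.157  2.237 -1.24   0.18   1.562] 5.6 2.91Traceback (most recent call last):
  File "<stdin>", line 12, in <module>
    return func(*args, **kwargs)
    raise ValueError("Initial guess is outside of provided bounds")
ValueError: Initial guess is outside of provided bounds
```

```bash
python3 - <<'E'
from plan import *
q,x,e=data[-1];R0=Ro.from_euler('xyz',e).as_matrix()
T=np.array([.531,-.149,.194])
rng=np.random.default_rng(0)
for name,R in (('asis',R0),('halfturn',R0@Ro.from_rotvec([np.pi,0,0]).as_matrix())):
    sol=[]
    for i in range(250):
        q0=rng.uniform(lo+.03,hi-.03)
        f=lambda v:np.r_[20*(fk(v,p,sg)[0]-T),5*Ro.from_matrix(fk(v,p,sg)[1].T@R).as_rotvec()]
        r=least_squares(f,q0,bounds=(lo+.02,hi-.02))
        if r.cost<1e-8: sol.append(r.x)
    sol=np.array(sol);print(name,len(sol))
    if len(sol):
        print(sol.min(0),sol.max(0));print(sol[np.argsort(sol[:,4])][::max(1,len(sol)//12)])
E
```

```text
asis 95
[ 1.058  0.47  -1.477  2.248  1.549  0.18  -1.184] [ 1.34   0.804 -0.957  2.258  1.584  0.636 -1.047]
[[ 1.238  0.611 -1.238  2.251  1.549  0.383 -1.096]
 [ 1.315  0.734 -1.402  2.249  1.556  0.547 -1.062]
 [ 1.127  0.512 -1.057  2.255  1.561  0.243 -1.144]
 [ 1.337  0.793 -1.466  2.248  1.563  0.622 -1.05 ]
 [ 1.103  0.496 -1.022  2.256  1.567  0.22  -1.156]
 [ 1.087  0.486 -0.999  2.256  1.572  0.205 -1.165]
 [ 1.081  0.483 -0.99   2.257  1.574  0.2   -1.169]
 [ 1.075  0.48  -0.982  2.257  1.576  0.195 -1.172]
 [ 1.069  0.476 -0.973  2.257  1.579  0.189 -1.176]
 [ 1.064  0.474 -0.966  2.257  1.581  0.185 -1.179]
 [ 1.061  0.472 -0.962  2.257  1.582  0.183 -1.181]
 [ 1.059  0.471 -0.959  2.257  1.583  0.181 -1.182]
 [ 1.058  0.471 -0.958  2.258  1.583  0.18  -1.183]
 [ 1.058  0.47  -0.957  2.258  1.583  0.18  -1.183]]
halfturn 76
[ 1.058  0.47  -1.48   2.248  1.548  0.18   1.961] [ 1.341  0.807 -0.957  2.258  1.581  0.639  2.095]
[[ 1.238  0.611 -1.24   2.251  1.548  0.385  2.047]
 [ 1.304  0.712 -1.375  2.249  1.553  0.517  2.075]
 [ 1.339  0.801 -1.474  2.248  1.563  0.632  2.094]
 [ 1.341  0.807 -1.48   2.248  1.564  0.639  2.095]
 [ 1.101  0.495 -1.019  2.256  1.565  0.218  1.986]
 [ 1.08   0.483 -0.989  2.257  1.572  0.2    1.975]
 [ 1.071  0.478 -0.976  2.257  1.575  0.192  1.969]
 [ 1.067  0.475 -0.97   2.257  1.577  0.188  1.967]
 [ 1.061  0.472 -0.963  2.257  1.579  0.183  1.963]
 [ 1.059  0.471 -0.959  2.258  1.58   0.181  1.961]
 [ 1.058  0.47  -0.958  2.258  1.58   0.18   1.961]
 [ 1.058  0.47  -0.957  2.258  1.58   0.18   1.961]
 [ 1.058  0.47  -0.957  2.258  1.581  0.18   1.961]]
```

```bash
python3 - <<'E'
from plan import *
from scipy.spatial.transform import Slerp
def trk(q,t,R1,n,reg,rest=None,rw=0):
    x,R0=fk(q,p,sg);sl=Slerp([0,1],Ro.from_matrix([R0,R1]))
    for k in range(1,n+1):
        g=x+(t-x)*k/n;R=sl(k/n).as_matrix()
        f=lambda v:np.r_[20*(fk(v,p,sg)[0]-g),5*Ro.from_matrix(fk(v,p,sg)[1].T@R).as_rotvec(),reg*(v-q),rw*(v-(rest if rest is not None else q))]
        q=least_squares(f,np.clip(q,lo+1e-6,hi+.0026),bounds=(lo,hi+.003)).x
    return q
for i in (0,3,4):
    q,x,e=data[i];Q,X,E=data[i+1]
    R1=Ro.from_euler('xyz',E).as_matrix()
    print(i,'obs',np.array(Q))
    for n in (10,1):
        print('  minnorm',n,trk(np.array(q),np.array(X),R1,n,.01))
E
```

```text
0 obs [-0.729  0.546  0.052  1.8   -0.037  0.797  0.305]
  minnorm 10 [-0.73   0.546  0.053  1.8   -0.039  0.797  0.307]
  minnorm 1 [-0.719  0.546  0.038  1.8   -0.027  0.797  0.297]
3 obs [-0.455  0.363  0.419  1.375 -0.146  1.438  0.04 ]
  minnorm 10 [-0.454  0.363  0.417  1.374 -0.146  1.438  0.041]
  minnorm 1 [-0.453  0.363  0.416  1.374 -0.145  1.438  0.04 ]
4 obs [-0.363  0.374  0.359  0.82  -0.14   1.929  0.001]
  minnorm 10 [-0.408  0.381  0.449  0.823 -0.178  1.929  0.027]
  minnorm 1 [-0.407  0.381  0.446  0.823 -0.176  1.929  0.026]
```

The real arm follows minimum-norm joint steps, so its route can be predicted. The target needs the other elbow side (j5 about 1.57). I'll search over via points and twist timing; a half turn of the plate about the tool axis is equally valid.

```bash
cat > dls.py <<'E'
from plan import *
def rot(tw,R0): return R0@Ro.from_rotvec([tw,0,0]).as_matrix()
def solve(q,g,R,it=4):
    # min-norm step
    for _ in range(it):
        x,Rc=fk(q,p,sg);e=np.r_[(g-x)*3,Ro.from_matrix(Rc.T@R).as_rotvec()]
        if np.linalg.norm(e)<2e-5:break
        J=np.zeros((6,7))
        for j in range(7):
            d=q.copy();d[j]+=1e-5;xx,RR=fk(d,p,sg)
            J[:3,j]=(xx-x)/1e-5*3;J[3:,j]=Ro.from_matrix(Rc.T@RR).as_rotvec()/1e-5
        dq=J.T@np.linalg.solve(J@J.T+1e-5*np.eye(6),e)
        q=q+np.clip(dq,-.25,.25)
    return q,e
def run(q,segs,R0,vs=.03,ws=.1,keep=False):
    """segs: list of (pos,twist)"""
    q=np.array(q);x=fk(q,p,sg)[0];tw=0;mar=9;path=[];err=0;mdq=0
    for i,(t,w) in enumerate(segs):
        t=np.array(t);n=max(1,int(np.ceil(max(np.linalg.norm(t-x)/vs,abs(w-tw)/ws))))
        for k in range(1,n+1):
            q1,e=solve(q,x+(t-x)*k/n,rot(tw+(w-tw)*k/n,R0));mdq=max(mdq,np.abs(q1-q).max());q=q1
            m=np.minimum(q-lo,hi-q).min();
            if len(path)>3 or keep: mar=min(mar,m)
            err=max(err,np.linalg.norm(e));path.append((i,q.copy()))
            if err>.02 or m<-.01: return mar if m>0 else m,err,mdq,path,False
        x,tw=t,w
    return mar,err,mdq,path,True
E
cat > search.py <<'E'
from dls import *
import time
q,x,e=data[-1];R0=Ro.from_euler('xyz',e).as_matrix();T=np.array([.531,-.149,.194])
rng=np.random.default_rng(1);best=[];t0=time.time();n=0;prog=0
while time.time()-t0<500 and len(best)<6:
    n+=1
    fin=rng.choice([0,np.pi,-np.pi])
    k=rng.integers(2,4);segs=[]
    for i in range(k):
        segs.append((np.array([rng.uniform(.42,.75),rng.uniform(-.4,.35),rng.uniform(.32,.75)]),rng.uniform(-2.5,2.5) if fin==0 else fin*rng.uniform(-.2,1.2)))
    segs.append((np.array([.50,-.15,.34]),fin));segs.append((T,fin))
    mar,err,mdq,path,ok=run(q,segs,R0)
    if ok and mar>.03: 
        best.append((mar,segs));print(n,'OK',round(mar,3),round(err,4),round(mdq,3),[(s[0].round(3).tolist(),round(float(s[1]),2)) for s in segs],path[-1][1],flush=True)
print(n,len(best))
E
python3 search.py
```

```text
6095 0
```

```bash
cat > back.py <<'E'
from dls import *
q,x,e=data[-1];R0=Ro.from_euler('xyz',e).as_matrix();T=np.array([.531,-.149,.194])
qt={'0':np.array([1.238,.611,-1.238,2.251,1.549,.383,-1.096]),'pi':np.array([1.238,.611,-1.24,2.251,1.548,.385,2.047])}
for nm,qq in qt.items():
    Rt=rot(0 if nm=='0' else np.pi,R0);qq,_=solve(qq,T,Rt,10)
    for M in ([.5,-.15,.34],[.55,-.15,.45],[.55,0,.5],[.55,.1,.5],[.6,-.3,.5],[.57,.04,.8],[.5,-.15,.7]):
        # rows: no extra twist
        mar,err,mdq,path,ok=run(qq,[(M,0)],Rt,keep=True)
        print(nm,M,ok,round(mar,3),path[-1][1])
E
python3 back.py; python3 - <<'E'
import sys;sys.path.insert(0,'.')
from dls import *
q,x,e=data[-1];R0=Ro.from_euler('xyz',e).as_matrix()
for M in ([.5,-.15,.34],[.55,-.15,.45],[.55,0,.5],[.55,.1,.5],[.6,-.3,.5],[.5,-.15,.7]):
  for w in (0,1.5,3.1,-1.5,-3.1):
    mar,err,mdq,path,ok=run(q,[(M,w)],R0);print('fwd',M,w,ok,round(mar,3),path[-1][1])
E
```

```text
0 [0.5, -0.15, 0.34] False -0.02 [ 1.506  0.502 -1.52   2.192  0.972  0.447 -0.572]
0 [0.55, -0.15, 0.45] False -0.049 [ 1.475  0.526 -1.549  2.107  0.921  0.536 -0.527]
0 [0.55, 0, 0.5] False -0.015 [ 1.369  0.464 -1.515  2.165  1.006  0.488 -0.723]
0 [0.55, 0.1, 0.5] False -0.037 [ 1.308  0.424 -1.537  2.175  1.021  0.504 -0.828]
0 [0.6, -0.3, 0.5] False -0.042 [ 1.508  0.625 -1.542  1.987  0.879  0.631 -0.351]
0 [0.57, 0.04, 0.8] False -0.042 [ 1.417  0.481 -1.542  2.142  0.96   0.51  -0.643]
0 [0.5, -0.15, 0.7] False -0.106 [ 1.544  0.515 -1.606  2.129  0.888  0.537 -0.498]
pi [0.5, -0.15, 0.34] False -0.049 [ 1.506  0.503 -1.521  2.192  0.973  0.449  2.569]
pi [0.55, -0.15, 0.45] False -0.015 [ 1.414  0.525 -1.457  2.148  1.009  0.466  2.535]
pi [0.55, 0, 0.5] False -0.017 [ 1.37   0.465 -1.517  2.165  1.007  0.49   2.418]
pi [0.55, 0.1, 0.5] False -0.039 [ 1.308  0.425 -1.539  2.174  1.022  0.506  2.313]
pi [0.6, -0.3, 0.5] False -0.103 [ 1.421  0.587 -1.415  2.1    1.009  0.482  2.623]
pi [0.57, 0.04, 0.8] False -0.043 [ 1.417  0.482 -1.543  2.142  0.961  0.511  2.498]
pi [0.5
[... 2023 characters left out ...]
.6, -0.3, 0.5] 3.1 True 0.293 [-0.201  0.295  0.981  1.585 -0.785  1.046 -2.033]
fwd [0.6, -0.3, 0.5] -1.5 True 0.054 [-0.005  0.235  0.686  1.578 -0.654  0.983  2.466]
fwd [0.6, -0.3, 0.5] -3.1 False -0.084 [-0.237  0.058  0.624  1.414 -0.321  1.138  2.604]
fwd [0.5, -0.15, 0.7] 0 True 0.096 [-0.593 -0.204  0.686  1.418  0.013  1.282  0.196]
fwd [0.5, -0.15, 0.7] 1.5 True 0.11 [-0.532 -0.19   0.65   1.417 -0.014  1.28  -1.283]
fwd [0.5, -0.15, 0.7] 3.1 False -0.01 [-0.539 -0.16   0.614  1.335 -0.01   1.336 -2.53 ]
fwd [0.5, -0.15, 0.7] -1.5 True 0.095 [-0.596 -0.205  0.688  1.418  0.014  1.283  1.695]
fwd [0.5, -0.15, 0.7] -3.1 False -0.024 [-0.52  -0.129  0.575  1.268 -0.019  1.379  2.544]
```

```bash
cat > loop.py <<'E'
from dls import *
import time
q0,x,e=data[-1];q0=np.array(q0);R0=Ro.from_euler('xyz',e).as_matrix();T=np.array([.531,-.149,.194])
M=np.array([.62,-.1,.5])
rng=np.random.default_rng(2)
cyl=lambda r,a,z:np.array([r*np.cos(a),r*np.sin(a),z])
start=[(M,0.)]
mar,err,mdq,path,ok=run(q0,start,R0);q=path[-1][1];print('M',ok,mar,q)
plan_=list(start);t0=time.time()
for lvl in range(4):
    best=(q[2],None)
    tl=time.time()
    while time.time()-tl<70:
        a1=rng.uniform(.3,1.5)
        w1=rng.uniform(-.5,1.2)*1.0
        segs=[(cyl(rng.uniform(.4,.6),rng.uniform(-.2,.3),rng.uniform(.4,.8)),0.),(cyl(rng.uniform(.4,.65),a1,rng.uniform(.4,.8)),w1),(cyl(rng.uniform(.65,.95),a1+rng.uniform(-.2,.2),rng.uniform(.35,.6)),w1),(cyl(rng.uniform(.65,.95),rng.uniform(-.5,0),rng.uniform(.35,.6)),0.),(M,0.)]
        # R in run is relative to tw=0 start
        mar,err,mdq,path,ok=run(q,segs,R0,vs=.05,ws=.15,keep=True)
        if ok and mar>.02 and path[-1][1][2]<best[0]:
            best=(path[-1][1][2],segs,path[-1][1],mar)
    if best[1] is None: print('none');break
    q=best[2];plan_+=best[1];print(lvl,q,'mar',best[3],[(s[0].round(3).tolist(),round(s[1],2)) for s in best[1]],sum(np.linalg.norm(best[1][i][0]-best[1][i-1][0]) for i in range(1,5)),flush=True)
    for pre in ([.6,-.15,.35],[.52,-.15,.35],[.55,-.15,.3]):
        m,er,_,pa,ok=run(q,[(np.array(pre),0.),(T,0.)],R0,keep=True);print('   descend',ok,round(m,3),pa[-1][1])
E
timeout 560 python3 loop.py
```

```text
M True 0.28157801513084596 [-0.547  0.064  0.728  1.734 -0.263  0.779  0.372]
0 [ 1.085  0.172 -1.094  1.671  0.115  0.785  0.062] mar 0.028845803768877354 [([0.429, 0.124, 0.447], 0.0), ([0.265, 0.521, 0.516], 0.74), ([0.47, 0.749, 0.506], 0.74), ([0.846, -0.103, 0.36], 0.0), ([0.62, -0.1, 0.5], 0.0)] 1.9488053801818654
   descend False -0.09 [ 0.853  0.351 -0.691  2.219  0.424  0.07  -0.082]
   descend False -0.028 [ 0.983  0.298 -0.811  2.219  0.17   0.132  0.17 ]
   descend False -0.012 [ 0.971  0.319 -0.819  2.191  0.307  0.148  0.031]
1 [ 1.305  0.316 -1.475  1.665  0.411  0.847 -0.172] mar 0.024572249490312892 [([0.592, 0.079, 0.719], 0.0), ([0.524, 0.186, 0.431], -0.45), ([0.611, 0.267, 0.566], -0.45), ([0.666, -0.079, 0.533], 0.0), ([0.62, -0.1, 0.5], 0.0)] 0.9060855150522242
   descend False -0.049 [ 0.957  0.382 -0.824  2.215  0.893  0.111 -0.535]
   descend False -0.029 [ 1.431  0.309 -1.529  1.795  0.393  0.738 -0.137]
   descend False -0.059 [ 0.965  0.37  -0.822  2.228  0.849  0.101 -0.491]
none
```

```bash
cat > desc.py <<'E'
from dls import *
import time,sys
R0=Ro.from_euler('xyz',data[-1][2]).as_matrix();T=np.array([.531,-.149,.194]);M=np.array([.62,-.1,.5])
rng=np.random.default_rng(3)
cyl=lambda r,a,z:np.array([r*np.cos(a),r*np.sin(a),z])
for nm,q in (('l0',np.array([1.085,.172,-1.094,1.671,.115,.785,.062])),('l1',np.array([1.305,.316,-1.475,1.665,.411,.847,-.172]))):
    q,_=solve(q,M,R0,10);best=(.0,);n=0;t0=time.time()
    while time.time()-t0<200:
        n+=1;fin=rng.choice([0,0,np.pi])
        segs=[]
        for i in range(rng.integers(1,4)):
            r=rng.uniform(.45,.85);a=rng.uniform(-.7,.5);z=rng.uniform(.28,.6)
            segs.append((cyl(r,a,z),rng.uniform(-1.5,1.5) if fin==0 else rng.uniform(-.5,3.5)))
        segs+=[(T+[rng.uniform(-.06,.06),rng.uniform(-.08,.08),rng.uniform(.06,.2)],fin),(T,fin)]
        mar,err,mdq,path,ok=run(q,segs,R0,vs=.05,ws=.15,keep=True)
        if ok and mar>best[0]:
            best=(mar,);print(nm,n,round(mar,3),round(mdq,2),[(s[0].round(3).tolist(),round(float(s[1]),2)) for s in segs],path[-1][1],flush=True)
    print(nm,n)
E
timeout 570 python3 desc.py
```

```text
l0 142 0.006 0.52 [([0.592, -0.007, 0.35], 0.26), ([0.51, -0.138, 0.533], 0.88), ([0.663, 0.271, 0.529], 0.3), ([0.551, -0.208, 0.26], 0.0), ([0.531, -0.149, 0.194], 0.0)] [ 1.041  0.462 -0.933  2.258  1.592  0.166 -1.196]
l0 285 0.039 0.45 [([0.455, 0.236, 0.325], 0.85), ([0.54, -0.069, 0.291], 0.0), ([0.531, -0.149, 0.194], 0.0)] [ 1.087  0.486 -0.999  2.256  1.572  0.205 -1.165]
l0 4014
l1 323 0.032 0.47 [([0.581, 0.133, 0.415], 1.33), ([0.81, 0.246, 0.527], 1.43), ([0.567, -0.194, 0.264], 0.0), ([0.531, -0.149, 0.194], 0.0)] [ 1.072  0.478 -0.977  2.257  1.578  0.192 -1.174]
l1 6562
```

```bash
nproc; cat > loop2.py <<'E'
from dls import *
import time,sys
from multiprocessing import Pool
q0=np.array(data[-1][0]);R0=Ro.from_euler('xyz',data[-1][2]).as_matrix();T=np.array([.531,-.149,.194])
cyl=lambda r,a,z:np.array([r*np.cos(a),r*np.sin(a),z])
M=np.array([.62,-.1,.5])
def work(seed):
    rng=np.random.default_rng(seed);t0=time.time();best=(-9,);base=None
    qa=run(q0,[(np.array([.56,.04,.70]),0.)],R0)[3][-1][1]
    while time.time()-t0<400:
        if base is None or rng.random()<.4:
            a1=rng.uniform(.3,1.3);w1=rng.uniform(-.5,1.2)
            v=np.array([rng.uniform(.4,.6),rng.uniform(0,.4),rng.uniform(.4,.8),rng.uniform(.45,.7),a1,rng.uniform(.4,.8),w1,rng.uniform(.65,.9),a1+rng.uniform(-.2,.2),rng.uniform(.35,.6)])
        else: v=base+rng.normal(size=10)*.05
        segs=[(cyl(*v[:3]),0.),(cyl(*v[3:6]),v[6]),(cyl(*v[7:10]),v[6]),(M,0.)]
        if min(v[2],v[5],v[9])<.33: continue
        mar,err,mdq,path,ok=run(qa,segs,R0,vs=.03,ws=.1,keep=True)
        if not ok: continue
        j3=path[-1][1][2]
        if mdq>.5: continue
        sc=min(mar,.15)*4-max(j3,-1.2)-.6*mdq
        if sc>best[0]: best=(sc,mar,mdq,segs,path[-1][1]);base=v
    return best
if __name__=='__main__':
    with Pool() as P: R=P.map(work,range(max(4,__import__('os').cpu_count())))
    for b in sorted(R,key=lambda b:-b[0])[:4]:
        if len(b)>1:print(np.round(b[:3],3),[(s[0].round(3).tolist(),round(float(s[1]),2)) for s in b[3]],b[4])
E
timeout 560 python3 loop2.py
```

```text
4
[1.238 0.14  0.145] [([0.337, 0.384, 0.731], 0.0), ([0.41, 0.837, 0.341], 0.96), ([0.974, -0.005, 0.342], 0.96), ([0.62, -0.1, 0.5], 0.0)] [ 0.818  0.119 -0.764  1.679 -0.017  0.773  0.164]
[1.209 0.129 0.15 ] [([0.424, 0.093, 0.868], 0.0), ([0.29, 0.779, 0.331], 0.7), ([1.055, 0.068, 0.336], 0.7), ([0.62, -0.1, 0.5], 0.0)] [ 0.834  0.121 -0.783  1.679 -0.011  0.774  0.159]
[1.001 0.13  0.145] [([0.556, 0.006, 0.514], 0.0), ([0.355, 0.419, 0.341], 0.64), ([0.994, 0.297, 0.334], 0.64), ([0.62, -0.1, 0.5], 0.0)] [ 0.645  0.099 -0.567  1.686 -0.069  0.771  0.204]
[0.952 0.12  0.164] [([0.539, 0.031, 0.471], 0.0), ([0.405, 0.417, 0.799], 1.44), ([1.022, 0.243, 0.334], 1.44), ([0.62, -0.1, 0.5], 0.0)] [ 0.649  0.1   -0.572  1.686 -0.068  0.771  0.203]
```

```bash
cat > desc2.py <<'E'
from dls import *
import time,sys
from multiprocessing import Pool
R0=Ro.from_euler('xyz',data[-1][2]).as_matrix();T=np.array([.531,-.149,.194])
cyl=lambda r,a,z:np.array([r*np.cos(a),r*np.sin(a),z])
def work(a):
    seed,q,R0,M,secs=a
    rng=np.random.default_rng(seed);q,_=solve(np.array(q),M,R0,10);best=(-9,);t0=time.time();base=None
    while time.time()-t0<secs:
        if base is None or rng.random()<.5:
            k=rng.integers(1,3);v=np.r_[np.concatenate([[rng.uniform(.45,.85),rng.uniform(-.7,.6),rng.uniform(.28,.6),rng.uniform(-1.5,1.5)] for _ in range(k)]),rng.uniform(-.06,.06),rng.uniform(-.08,.08),rng.uniform(.06,.2)]
        else: v=base+rng.normal(size=len(base))*.04
        k=(len(v)-3)//4
        segs=[(cyl(*v[4*i:4*i+3]),v[4*i+3]) for i in range(k)]
        if min(s[0][2] for s in segs)<.27 or v[-1]<.06: continue
        segs+=[(T+v[-3:],0.),(T,0.)]
        mar,err,mdq,path,ok=run(q,segs,R0,vs=.03,ws=.1,keep=True)
        if not ok: continue
        sc=min(mar,.15)*4-.5*mdq
        if sc>best[0]: best=(sc,mar,mdq,segs,path[-1][1]);base=v
    return best
def go(q,M,R0=R0,secs=400):
    with Pool(4) as P: R=P.map(work,[(i,q,R0,M,secs) for i in range(4)])
    for b in sorted(R,key=lambda b:-b[0]):
        if len(b)>1:print(np.round(b[:3],3),[(s[0].round(3).tolist(),round(float(s[1]),2)) for s in b[3]],b[4])
        else: print('none')
if __name__=='__main__':
    go([.818,.119,-.764,1.679,-.017,.773,.164],np.array([.62,-.1,.5]))
E
timeout 560 python3 desc2.py
```

```text
[0.546 0.165 0.108] [([0.552, -0.329, 0.365], 0.89), ([0.553, 0.475, 0.661], 0.79), ([0.88, 0.058, 0.375], 0.0), ([0.531, -0.149, 0.194], 0.0)] [ 1.198  0.568 -1.169  2.252  1.551  0.325 -1.113]
[0.545 0.15  0.111] [([0.548, 0.015, 0.509], 1.1), ([0.503, 0.598, 0.616], -0.36), ([0.857, -0.066, 0.296], 0.0), ([0.531, -0.149, 0.194], 0.0)] [ 1.201  0.571 -1.174  2.252  1.55   0.329 -1.111]
[0.527 0.154 0.145] [([0.53, -0.309, 0.435], 0.62), ([0.599, 0.482, 0.661], 1.23), ([0.647, -0.042, 0.291], 0.0), ([0.531, -0.149, 0.194], 0.0)] [ 1.197  0.568 -1.168  2.252  1.551  0.324 -1.113]
[0.499 0.167 0.202] [([0.479, 0.143, 0.376], 1.13), ([0.766, 0.099, 0.443], 0.8), ([0.772, -0.027, 0.351], 0.0), ([0.531, -0.149, 0.194], 0.0)] [ 1.212  0.582 -1.192  2.252  1.55   0.344 -1.107]
```

A loop through the left side with margins above 0.13 rad takes the elbow across, and descents with margins of about 0.16 rad follow it. I'll execute it stage by stage from measured states.

```bash
cat > nx.py <<'E'
import sys
from h import *
np.set_printoptions(precision=4,suppress=True)
t=np.radians(35);h=.074;c,s_=np.cos(h),np.sin(h)
xs=np.array([np.sin(t)*c,np.sin(t)*s_,-np.cos(t)]);ys=np.array([np.cos(t)*c,np.cos(t)*s_,np.sin(t)])
RS=np.c_[xs,ys,np.cross(xs,ys)]
s=sensors.observe();R=Ro.from_euler('xyz',s['tool_rot']).as_matrix()
rv=Ro.from_matrix(RS.T@R).as_rotvec()
# twist currently about x
E=RS.T@R; tw=np.arctan2(E[2,1]-E[1,2],E[1,1]+E[2,2])
Rerr=R@Ro.from_rotvec([-tw,0,0]).as_matrix(); er=Ro.from_matrix(RS.T@Rerr).as_rotvec()
print(round(float(s['clock']),2),'pos',s['position'],'tw',round(float(tw),4),'rot err(deg, x,y,z of goal tool)',np.degrees(er))
print('q',s['qpos'],'qd',np.abs(s['qd']).max().round(3),'w',s['grip_width'].round(4),'F',s['force'])
if len(sys.argv)>4:
    a=np.array([float(v) for v in sys.argv[1:5]])
    print('CMD',R.T@(a[:3]-s['position'])*100,'twist',round(a[3]-float(tw),4),'rows',np.linalg.norm(a[:3]-s['position'])/.0417,abs(a[3]-tw)/.125)
E
python3 nx.py .56 .04 .70 0
```

```text
10.12 pos [0.573  0.0414 0.9156] tw 0.0029 rot err(deg, x,y,z of goal tool) [-0.      0.2289 -0.0439]Traceback (most recent call last):
  File "nx.py", line 13, in <module>
    print('q',s['qpos'],'qd',np.abs(s['qd']).max().round(3),'w',s['grip_width'].round(4),'F',s['force'])
                                                                ^^^^^^^^^^^^^^^^^^^^^
AttributeError: 'float' object has no attribute 'round'
```

```bash
sed -i "s/s\['grip_width'\].round(4)/round(s['grip_width'],4)/" nx.py; python3 nx.py .56 .04 .70 0
```

```text
10.12 pos [0.573  0.0414 0.9156] tw 0.0029 rot err(deg, x,y,z of goal tool) [-0.      0.2289 -0.0439]
q [-0.3892  0.3156  0.5816  0.3104 -0.3036  1.9326 -0.0123] qd 0.098 w 0.0431 F [-0.5121  0.2019 -3.2207]
CMD [ 16.9205 -13.4208   0.1476] twist -0.0029 rows 5.179206734419192 0.023585865979348114
```

Request:
arm_command([
  {"dx":16.9,"dy":-13.4,"dz":0.15,"twist":0},
  {"dx":16.9,"dy":-13.4,"dz":0.15,"twist":0},
  {"dx":16.9,"dy":-13.4,"dz":0.15,"twist":0},
  {"dx":16.9,"dy":-13.4,"dz":0.15,"twist":0},
  {"dx":16.9,"dy":-13.4,"dz":0.15,"twist":0},
  {"dx":16.9,"dy":-13.4,"dz":0.15,"twist":0},
  {"dx":16.9,"dy":-13.4,"dz":0.15,"twist":0},
  {"dx":16.9,"dy":-13.4,"dz":0.15,"twist":0},
])

```text
clock: 10.78
position: [0.5582, 0.0402, 0.6961]
tool_rot: [1.577, 0.964, 0.082]
force: [-0.2, -0.4, -4.3]
grip_width: 0.0431
```

```bash
python3 nx.py .337 .384 .731 0
```

```text
10.78 pos [0.5582 0.0402 0.6961] tw -0.0002 rot err(deg, x,y,z of goal tool) [ 0.      0.2631 -0.207 ]
q [-0.8615 -0.1116  0.5475  1.3908  0.1908  1.2522 -0.2278] qd 1.026 w 0.0431 F [-0.2153 -0.3715 -4.2866]
CMD [-13.8353 -14.031  -35.9864] twist 0.0002 rows 9.838870299022933 0.0013594653904202632
```

Request:
arm_command([
  {"dx":-13.8,"dy":-14.0,"dz":-36.0,"twist":0},
  {"dx":-13.8,"dy":-14.0,"dz":-36.0,"twist":0},
  {"dx":-13.8,"dy":-14.0,"dz":-36.0,"twist":0},
  {"dx":-13.8,"dy":-14.0,"dz":-36.0,"twist":0},
  {"dx":-13.8,"dy":-14.0,"dz":-36.0,"twist":0},
  {"dx":-13.8,"dy":-14.0,"dz":-36.0,"twist":0},
  {"dx":-13.8,"dy":-14.0,"dz":-36.0,"twist":0},
  {"dx":-13.8,"dy":-14.0,"dz":-36.0,"twist":0},
  {"dx":-13.8,"dy":-14.0,"dz":-36.0,"twist":0},
  {"dx":-13.8,"dy":-14.0,"dz":-36.0,"twist":0},
  {"dx":-13.8,"dy":-14.0,"dz":-36.0,"twist":0},
  {"dx":-13.8,"dy":-14.0,"dz":-36.0,"twist":0},
])

```text
clock: 11.78
position: [0.3361, 0.3859, 0.7295]
tool_rot: [1.572, 0.964, 0.082]
force: [0.7, -0.4, -3.2]
grip_width: 0.043
```

```bash
python3 nx.py .337 .384 .731 0; python3 - <<'E'
from dls import *
R0=Ro.from_euler('xyz',data[-1][2]).as_matrix()
m,e,d,pa,ok=run(data[-1][0],[(np.array([.56,.04,.7]),0.),(np.array([.337,.384,.731]),0.)],R0,vs=.03)
print('sim',[b for a,b in pa if a==0][-1],pa[-1][1])
E
```

```text
11.78 pos [0.3361 0.3859 0.7295] tw -0.0054 rot err(deg, x,y,z of goal tool) [ 0.      0.2466 -0.2373]
q [-1.1729  0.009  -0.1531  1.2173  0.5755  1.6763 -1.1123] qd 0.046 w 0.043 F [ 0.7159 -0.3571 -3.1933]
CMD [-0.0794  0.1482  0.1943] twist 0.0054 rows 0.06162600065732713 0.04281139915914986
sim [-0.843 -0.105  0.537  1.378  0.183  1.256 -0.222] [-1.159  0.007 -0.165  1.217  0.578  1.676 -1.117]
```

The simulation matches the real arm. Next waypoint.

```bash
python3 nx.py .41 .837 .341 .96
```

```text
11.78 pos [0.3361 0.3859 0.7295] tw -0.0054 rot err(deg, x,y,z of goal tool) [ 0.      0.2466 -0.2373]
q [-1.1729  0.009  -0.1531  1.2173  0.5755  1.6763 -1.1123] qd 0.046 w 0.043 F [ 0.7159 -0.3571 -3.1933]
CMD [ 38.2122 -13.1181 -44.3494] twist 0.9654 rows 14.386731166511431 7.722811399159149
```

Request:
arm_command([
  {"dx":19.1,"dy":-6.6,"dz":-22.2,"twist":0.48},
  {"dx":19.1,"dy":-6.6,"dz":-22.2,"twist":0.48},
  {"dx":19.1,"dy":-6.6,"dz":-22.2,"twist":0.48},
  {"dx":19.1,"dy":-6.6,"dz":-22.2,"twist":0.48},
  {"dx":19.1,"dy":-6.6,"dz":-22.2,"twist":0.48},
  {"dx":19.1,"dy":-6.6,"dz":-22.2,"twist":0.48},
  {"dx":19.1,"dy":-6.6,"dz":-22.2,"twist":0.48},
  {"dx":19.1,"dy":-6.6,"dz":-22.2,"twist":0.48},
  {"dx":19.1,"dy":-6.6,"dz":-22.2,"twist":0.48},
  {"dx":19.1,"dy":-6.6,"dz":-22.2,"twist":0.48},
])

```text
clock: 12.62
position: [0.3731, 0.611, 0.5347]
tool_rot: [2.048, 0.964, 0.079]
force: [-0.3, -0.1, -2.9]
grip_width: 0.0431
```

```bash
python3 nx.py .41 .837 .341 .96
```

```text
12.62 pos [0.3731 0.611  0.5347] tw 0.4738 rot err(deg, x,y,z of goal tool) [ 0.      0.1537 -0.2149]
q [-1.2568  0.3971 -0.1565  1.2003  0.655   1.4125 -1.8569] qd 0.041 w 0.0431 F [-0.3044 -0.0782 -2.9079]
CMD [ 19.0212 -16.0567 -16.7361] twist 0.4862 rows 7.193131755365237 3.889460213832819
```

Request:
arm_command([
  {"dx":19.0,"dy":-16.0,"dz":-16.7,"twist":0.48},
  {"dx":19.0,"dy":-16.0,"dz":-16.7,"twist":0.48},
  {"dx":19.0,"dy":-16.0,"dz":-16.7,"twist":0.48},
  {"dx":19.0,"dy":-16.0,"dz":-16.7,"twist":0.48},
  {"dx":19.0,"dy":-16.0,"dz":-16.7,"twist":0.48},
  {"dx":19.0,"dy":-16.0,"dz":-16.7,"twist":0.48},
  {"dx":19.0,"dy":-16.0,"dz":-16.7,"twist":0.48},
  {"dx":19.0,"dy":-16.0,"dz":-16.7,"twist":0.48},
  {"dx":19.0,"dy":-16.0,"dz":-16.7,"twist":0.48},
  {"dx":19.0,"dy":-16.0,"dz":-16.7,"twist":0.48},
])

```text
clock: 13.45
position: [0.4108, 0.8359, 0.3432]
tool_rot: [2.53, 0.962, 0.08]
force: [0.2, 0.7, -2.9]
grip_width: 0.0432
```

```bash
python3 nx.py .974 -.005 .342 .96
```

```text
13.45 pos [0.4108 0.8359 0.3432] tw 0.9549 rot err(deg, x,y,z of goal tool) [-0.      0.182  -0.1462]
q [-1.3483  0.948  -0.0659  0.6758  0.6508  1.3799 -2.3442] qd 0.06 w 0.0432 F [ 0.175   0.7009 -2.8536]
CMD [28.3585 95.5607 17.4962] twist 0.0051 rows 24.269444476378645 0.04058929294139624
```

Request:
arm_command([
  {"dx":14.2,"dy":47.8,"dz":8.75,"twist":0},
  {"dx":14.2,"dy":47.8,"dz":8.75,"twist":0},
  {"dx":14.2,"dy":47.8,"dz":8.75,"twist":0},
  {"dx":14.2,"dy":47.8,"dz":8.75,"twist":0},
  {"dx":14.2,"dy":47.8,"dz":8.75,"twist":0},
  {"dx":14.2,"dy":47.8,"dz":8.75,"twist":0},
  {"dx":14.2,"dy":47.8,"dz":8.75,"twist":0},
  {"dx":14.2,"dy":47.8,"dz":8.75,"twist":0},
  {"dx":14.2,"dy":47.8,"dz":8.75,"twist":0},
  {"dx":14.2,"dy":47.8,"dz":8.75,"twist":0},
  {"dx":14.2,"dy":47.8,"dz":8.75,"twist":0},
  {"dx":14.2,"dy":47.8,"dz":8.75,"twist":0},
])

```text
clock: 14.45
position: [0.6881, 0.4198, 0.3478]
tool_rot: [2.535, 0.957, 0.082]
force: [0.1, 0.8, -3.8]
grip_width: 0.0432
```

Request:
arm_command([
  {"dx":0,"dy":0,"dz":0,"twist":0},
  {"dx":0,"dy":0,"dz":0,"twist":0},
])

```text
clock: 14.62
position: [0.6905, 0.4141, 0.3539]
tool_rot: [2.539, 0.95, 0.079]
force: [-0.5, 1.1, -2.8]
grip_width: 0.0431
```

```bash
python3 nx.py .974 -.005 .342 .96
```

```text
14.62 pos [0.6905 0.4141 0.3539] tw 0.9641 rot err(deg, x,y,z of goal tool) [-0.      0.1574  0.5554]
q [-0.7141  0.5055 -0.072   1.4788  0.6273  0.7544 -2.0349] qd 0.058 w 0.0431 F [-0.4835  1.0911 -2.7654]
CMD [15.488  47.3786  8.7916] twist -0.0041 rows 12.137953246772147 0.03265683384867302
```

Request:
arm_command([
  {"dx":7.7,"dy":23.7,"dz":4.4,"twist":0},
  {"dx":7.7,"dy":23.7,"dz":4.4,"twist":0},
  {"dx":7.7,"dy":23.7,"dz":4.4,"twist":0},
  {"dx":7.7,"dy":23.7,"dz":4.4,"twist":0},
  {"dx":7.7,"dy":23.7,"dz":4.4,"twist":0},
  {"dx":7.7,"dy":23.7,"dz":4.4,"twist":0},
  {"dx":7.7,"dy":23.7,"dz":4.4,"twist":0},
  {"dx":7.7,"dy":23.7,"dz":4.4,"twist":0},
  {"dx":7.7,"dy":23.7,"dz":4.4,"twist":0},
  {"dx":7.7,"dy":23.7,"dz":4.4,"twist":0},
])

```text
clock: 15.45
position: [0.8311, 0.2057, 0.3506]
tool_rot: [2.54, 0.948, 0.081]
force: [0.3, 0.9, -3.8]
grip_width: 0.0432
```

```bash
python3 nx.py .974 -.005 .342 .96
```

```text
15.45 pos [0.8311 0.2057 0.3506] tw 0.9634 rot err(deg, x,y,z of goal tool) [-0.      0.232   0.6821]
q [-0.2687  0.5622 -0.1725  1.3937  0.4619  0.6361 -1.5714] qd 0.014 w 0.0432 F [ 0.304   0.944  -3.7657]
CMD [ 8.0107 23.7431  4.563 ] twist -0.0034 rows 6.107954337643276 0.02683514258927122
```

Request:
arm_command([
  {"dx":8.0,"dy":23.7,"dz":4.6,"twist":0},
  {"dx":8.0,"dy":23.7,"dz":4.6,"twist":0},
  {"dx":8.0,"dy":23.7,"dz":4.6,"twist":0},
  {"dx":8.0,"dy":23.7,"dz":4.6,"twist":0},
  {"dx":8.0,"dy":23.7,"dz":4.6,"twist":0},
  {"dx":8.0,"dy":23.7,"dz":4.6,"twist":0},
  {"dx":8.0,"dy":23.7,"dz":4.6,"twist":0},
  {"dx":8.0,"dy":23.7,"dz":4.6,"twist":0},
  {"dx":8.0,"dy":23.7,"dz":4.6,"twist":0},
  {"dx":8.0,"dy":23.7,"dz":4.6,"twist":0},
])

```text
clock: 16.28
position: [0.973, -0.0018, 0.3427]
tool_rot: [2.541, 0.947, 0.084]
force: [-0.4, 0.1, -4.1]
grip_width: 0.0432
```

```bash
python3 nx.py .62 -.1 .5 0
```

```text
16.28 pos [ 0.973  -0.0018  0.3427] tw 0.9613 rot err(deg, x,y,z of goal tool) [0.     0.3483 0.7168]
q [ 0.0929  0.7977 -0.3251  0.9947  0.3186  0.762  -1.1107] qd 0.004 w 0.0432 F [-0.3602  0.1354 -4.0865]
CMD [-33.7879  -5.724   20.3839] twist -0.9613 rows 9.561978335194107 7.690399725044421
```

```bash
cat > desc3.py <<'E'
from dls import *
import time,sys
from multiprocessing import Pool
from workcell import sensors
T=np.array([.531,-.149,.194])
cyl=lambda r,a,z:np.array([r*np.cos(a),r*np.sin(a),z])
def work(a):
    seed,q,R0,fin,secs=a
    rng=np.random.default_rng(seed);best=(-9,);t0=time.time();base=None
    while time.time()-t0<secs:
        if base is None or rng.random()<.4:
            k=rng.integers(1,3);v=np.r_[np.concatenate([[rng.uniform(.45,.9),rng.uniform(-.7,.8),rng.uniform(.3,.65),rng.uniform(-1.5,1.5)] for _ in range(k)]),rng.uniform(-.06,.2),rng.uniform(-.08,.2),rng.uniform(.06,.2)]
        else: v=base+rng.normal(size=len(base))*.04
        k=(len(v)-3)//4
        segs=[(cyl(*v[4*i:4*i+3]),fin+v[4*i+3]) for i in range(k)]
        if min(s[0][2] for s in segs)<.28 or v[-1]<.06: continue
        segs+=[(T+v[-3:],fin),(T,fin)]
        L=sum(np.linalg.norm(segs[i][0]-segs[i-1][0]) for i in range(1,len(segs)))
        mar,err,mdq,path,ok=run(q,segs,R0,vs=.03,ws=.1,keep=True)
        if not ok: continue
        sc=min(mar,.15)*4-.5*mdq-.15*L
        if sc>best[0]: best=(sc,mar,mdq,segs,path[-1][1]);base=v
    return best
if __name__=='__main__':
    s=sensors.observe();q=np.array(s['qpos']);R0=fk(q,p,sg)[1]
    fin=float(sys.argv[1])
    with Pool(4) as P: R=P.map(work,[(i,q,R0,fin,float(sys.argv[2])) for i in range(4)])
    for b in sorted(R,key=lambda b:-b[0]):
        if len(b)>1:print(np.round(b[:3],3),[(s[0].round(3).tolist(),round(float(s[1])-fin,2)) for s in b[3]],b[4])
        else: print('none')
E
timeout 560 python3 desc3.py -.9613 350
```

```text
[0.335 0.151 0.154] [([0.534, -0.207, 0.433], 0.87), ([0.581, 0.359, 0.557], 0.86), ([0.674, 0.082, 0.37], 0.0), ([0.531, -0.149, 0.194], 0.0)] [ 1.2    0.567 -1.162  2.261  1.614  0.311 -1.169]
[0.243 0.138 0.226] [([0.716, -0.421, 0.411], -1.29), ([0.496, 0.27, 0.463], 1.25), ([0.648, 0.051, 0.302], 0.0), ([0.531, -0.149, 0.194], 0.0)] [ 1.189  0.558 -1.145  2.261  1.618  0.298 -1.176]
[0.164 0.104 0.251] [([0.457, 0.114, 0.387], -0.5), ([0.403, 0.27, 0.315], 0.4), ([0.71, -0.073, 0.28], 0.0), ([0.531, -0.149, 0.194], 0.0)] [ 1.162  0.535 -1.102  2.262  1.63   0.265 -1.197]
[0.052 0.092 0.155] [([0.517, -0.354, 0.283], 0.88), ([0.481, 0.421, 0.377], -0.6), ([0.721, -0.118, 0.264], 0.0), ([0.531, -0.149, 0.194], 0.0)] [ 1.149  0.526 -1.082  2.263  1.637  0.252 -1.207]
```

```bash
python3 nx.py .534 -.207 .433 .87
```

```text
16.28 pos [ 0.973  -0.0018  0.3427] tw 0.9613 rot err(deg, x,y,z of goal tool) [0.     0.3483 0.7168]
q [ 0.0929  0.7977 -0.3251  0.9947  0.3186  0.762  -1.1107] qd 0.004 w 0.0432 F [-0.3602  0.1354 -4.0865]
CMD [-33.8777  -4.0887  35.5714] twist -0.0913 rows 11.820707490321825 0.7303997250444212
```

Half-way first, then the rest, settling in each call.

Request:
arm_command([
  {"dx":-17,"dy":-2,"dz":17.8,"twist":-0.05},
  {"dx":-17,"dy":-2,"dz":17.8,"twist":-0.05},
  {"dx":-17,"dy":-2,"dz":17.8,"twist":-0.05},
  {"dx":-17,"dy":-2,"dz":17.8,"twist":-0.05},
  {"dx":-17,"dy":-2,"dz":17.8,"twist":-0.05},
  {"dx":-17,"dy":-2,"dz":17.8,"twist":-0.05},
  {"dx":-17,"dy":-2,"dz":17.8,"twist":-0.05},
  {"dx":-17,"dy":-2,"dz":17.8,"twist":-0.05},
  {"dx":-17,"dy":-2,"dz":17.8,"twist":-0.05},
  {"dx":-17,"dy":-2,"dz":17.8,"twist":-0.05},
])

```text
clock: 17.12
position: [0.7538, -0.103, 0.3886]
tool_rot: [2.491, 0.947, 0.087]
force: [0.6, 0.2, -3.7]
grip_width: 0.0434
```

```bash
python3 nx.py .534 -.207 .433 .87
```

```text
17.12 pos [ 0.7538 -0.103   0.3886] tw 0.9095 rot err(deg, x,y,z of goal tool) [-0.      0.428   0.7413]
q [ 0.4541  0.4014 -0.4864  1.5903  0.1808  0.5753 -0.8936] qd 0.015 w 0.0434 F [ 0.6229  0.2208 -3.669 ]
CMD [-16.9176  -2.9119  17.7821] twist -0.0395 rows 5.927120798253675 0.31606524208373354
```

Request:
arm_command([
  {"dx":-17,"dy":-3,"dz":17.8,"twist":-0.04},
  {"dx":-17,"dy":-3,"dz":17.8,"twist":-0.04},
  {"dx":-17,"dy":-3,"dz":17.8,"twist":-0.04},
  {"dx":-17,"dy":-3,"dz":17.8,"twist":-0.04},
  {"dx":-17,"dy":-3,"dz":17.8,"twist":-0.04},
  {"dx":-17,"dy":-3,"dz":17.8,"twist":-0.04},
  {"dx":-17,"dy":-3,"dz":17.8,"twist":-0.04},
  {"dx":-17,"dy":-3,"dz":17.8,"twist":-0.04},
  {"dx":-17,"dy":-3,"dz":17.8,"twist":-0.04},
  {"dx":-17,"dy":-3,"dz":17.8,"twist":-0.04},
])

```text
clock: 17.95
position: [0.5339, -0.2053, 0.4331]
tool_rot: [2.452, 0.947, 0.09]
force: [0.8, 0.4, -4.0]
grip_width: 0.043
```

```bash
python3 nx.py .581 .359 .557 .86; sed -i 's/rng.integers(1,3)/rng.integers(1,3)/' desc3.py;  python3 - <<'E'
from dls import *
from workcell import sensors
q=np.array(sensors.observe()['qpos']);R0=fk(q,p,sg)[1];T=np.array([.531,-.149,.194])
m,e,d,pa,ok=run(q,[(np.array([.581,.359,.557]),0.),(np.array([.674,.082,.37]),-.87),(T,-.87)],R0,keep=True)
print(ok,m,d,[[b for a,b in pa if a==k][-1] for k in range(pa[-1][0]+1)])
E
```

```text
17.95 pos [ 0.5339 -0.2053  0.4331] tw 0.8679 rot err(deg, x,y,z of goal tool) [-0.      0.5365  0.7418]
q [ 1.1085  0.0723 -0.7161  1.8913 -0.3837  0.6714 -0.1456] qd 0.011 w 0.043 F [ 0.8095  0.4159 -4.0318]
CMD [ -4.3488 -33.3741 -47.1873] twist -0.0079 rows 13.89931785454782 0.06341207582851371
True 0.15386869454814375 0.15671376649088065 [array([ 0.028,  0.367, -1.211,  1.4  ,  0.898,  1.308, -2.003]), array([ 0.709,  0.516, -1.334,  1.809,  1.064,  0.814, -0.982]), array([ 1.207,  0.573, -1.171,  2.26 ,  1.607,  0.314, -1.155])]
```

Request:
arm_command([
  {"dx":-2.2,"dy":-16.7,"dz":-23.6,"twist":0},
  {"dx":-2.2,"dy":-16.7,"dz":-23.6,"twist":0},
  {"dx":-2.2,"dy":-16.7,"dz":-23.6,"twist":0},
  {"dx":-2.2,"dy":-16.7,"dz":-23.6,"twist":0},
  {"dx":-2.2,"dy":-16.7,"dz":-23.6,"twist":0},
  {"dx":-2.2,"dy":-16.7,"dz":-23.6,"twist":0},
  {"dx":-2.2,"dy":-16.7,"dz":-23.6,"twist":0},
  {"dx":-2.2,"dy":-16.7,"dz":-23.6,"twist":0},
  {"dx":-2.2,"dy":-16.7,"dz":-23.6,"twist":0},
  {"dx":-2.2,"dy":-16.7,"dz":-23.6,"twist":0},
  {"dx":-2.2,"dy":-16.7,"dz":-23.6,"twist":0},
  {"dx":-2.2,"dy":-16.7,"dz":-23.6,"twist":0},
])

```text
clock: 18.95
position: [0.5573, 0.0766, 0.4949]
tool_rot: [2.453, 0.947, 0.091]
force: [0.4, -0.0, -3.6]
grip_width: 0.0431
```

```bash
python3 nx.py .581 .359 .557 .86
```

```text
18.95 pos [0.5573 0.0766 0.4949] tw 0.8685 rot err(deg, x,y,z of goal tool) [-0.      0.553   0.7106]
q [ 0.9036 -0.0644 -1.1222  1.8306  0.0407  0.7216 -1.0497] qd 0.008 w 0.0431 F [ 0.4151 -0.0198 -3.5915]
CMD [ -2.1727 -16.7116 -23.6199] twist -0.0085 rows 6.958154399985018 0.06803477912702771
```

Request:
arm_command([
  {"dx":-2.2,"dy":-16.7,"dz":-23.6,"twist":0},
  {"dx":-2.2,"dy":-16.7,"dz":-23.6,"twist":0},
  {"dx":-2.2,"dy":-16.7,"dz":-23.6,"twist":0},
  {"dx":-2.2,"dy":-16.7,"dz":-23.6,"twist":0},
  {"dx":-2.2,"dy":-16.7,"dz":-23.6,"twist":0},
  {"dx":-2.2,"dy":-16.7,"dz":-23.6,"twist":0},
  {"dx":-2.2,"dy":-16.7,"dz":-23.6,"twist":0},
  {"dx":-2.2,"dy":-16.7,"dz":-23.6,"twist":0},
  {"dx":-2.2,"dy":-16.7,"dz":-23.6,"twist":0},
  {"dx":-2.2,"dy":-16.7,"dz":-23.6,"twist":0},
  {"dx":-2.2,"dy":-16.7,"dz":-23.6,"twist":0},
  {"dx":-2.2,"dy":-16.7,"dz":-23.6,"twist":0},
])

```text
clock: 19.95
position: [0.5807, 0.3597, 0.5562]
tool_rot: [2.453, 0.949, 0.093]
force: [-0.4, -0.1, -5.8]
grip_width: 0.043
```

```bash
python3 nx.py .674 .082 .37 0;  python3 - <<'E'
from dls import *
from workcell import sensors
q=np.array(sensors.observe()['qpos']);R0=fk(q,p,sg)[1];T=np.array([.531,-.149,.194])
m,e,d,pa,ok=run(q,[(np.array([.674,.082,.37]),-.87),(T,-.87)],R0,keep=True)
print(ok,m,d,[[b for a,b in pa if a==k][-1] for k in range(pa[-1][0]+1)])
E
```

```text
19.95 pos [0.5807 0.3597 0.5562] tw 0.8674 rot err(deg, x,y,z of goal tool) [-0.      0.6206  0.603 ]
q [ 0.0274  0.3675 -1.2095  1.4003  0.8949  1.3073 -2.0025] qd 0.049 w 0.043 F [-0.4243 -0.1497 -5.8086]
CMD [19.0462 18.6055 22.2612] twist -0.8674 rows 8.322692370022319 6.93914169641486
True 0.15242684359980782 0.09673492847680731 [array([ 0.71 ,  0.517, -1.335,  1.807,  1.06 ,  0.815, -0.977]), array([ 1.207,  0.573, -1.17 ,  2.258,  1.59 ,  0.312, -1.138])]
```

Request:
arm_command([
  {"dx":19.0,"dy":18.6,"dz":22.3,"twist":-0.867},
  {"dx":19.0,"dy":18.6,"dz":22.3,"twist":-0.867},
  {"dx":19.0,"dy":18.6,"dz":22.3,"twist":-0.867},
  {"dx":19.0,"dy":18.6,"dz":22.3,"twist":-0.867},
  {"dx":19.0,"dy":18.6,"dz":22.3,"twist":-0.867},
  {"dx":19.0,"dy":18.6,"dz":22.3,"twist":-0.867},
  {"dx":19.0,"dy":18.6,"dz":22.3,"twist":-0.867},
  {"dx":19.0,"dy":18.6,"dz":22.3,"twist":-0.867},
  {"dx":19.0,"dy":18.6,"dz":22.3,"twist":-0.867},
  {"dx":19.0,"dy":18.6,"dz":22.3,"twist":-0.867},
  {"dx":19.0,"dy":18.6,"dz":22.3,"twist":-0.867},
  {"dx":19.0,"dy":18.6,"dz":22.3,"twist":-0.867},
])

```text
clock: 20.95
position: [0.6733, 0.0813, 0.3705]
tool_rot: [1.587, 0.949, 0.092]
force: [0.2, 1.0, -3.2]
grip_width: 0.0432
```

```bash
python3 nx.py .55 -.118 .26 0;  python3 - <<'E'
from dls import *
from h import *
q=np.array(sensors.observe()['qpos']);R0=fk(q,p,sg)[1];T=np.array([.531,-.149,.194])
m,e,d,pa,ok=run(q,[(np.array([.55,-.118,.26]),0.),(T,0.)],R0,keep=True)
print(ok,m,d,pa[-1][1])
a=imaging.grab_frame('scene')[:,:,::-1];b=imaging.grab_frame('side')[:,:,::-1]
cv2.imwrite('pics/s7.png',a);cv2.imwrite('pics/d7.png',b)
cv2.imwrite('pics/m7.png',cv2.resize(np.hstack([a,b]),(800,300)))
E
```

```text
20.95 pos [0.6733 0.0813 0.3705] tw 0.0013 rot err(deg, x,y,z of goal tool) [-0.      0.5889  0.6224]
q [ 0.7124  0.5138 -1.3344  1.8085  1.0562  0.813  -0.9783] qd 0.02 w 0.0432 F [ 0.1914  1.0207 -3.1775]
CMD [  0.7693 -17.6069  18.995 ] twist -0.0013 rows 6.213787051207408 0.010714664601603913
True 0.11164103884090104 0.169659734546729 [ 1.207  0.574 -1.172  2.258  1.593  0.315 -1.145]
```

View pics/m7.png

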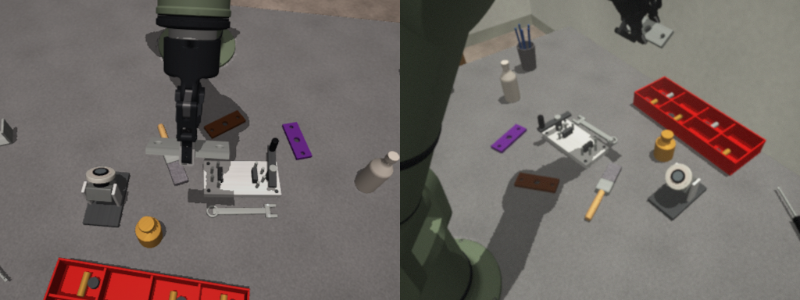

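Both pictures show the plate still held, tilted toward the camera's axis, with the bystanders unmoved and the clamp open. I'll make the final approach along the planned line in two legs.

```bash
python3 nx.py .571 -.084 .244 0
```

```text
21.05 pos [0.6733 0.0823 0.3709] tw -0.0001 rot err(deg, x,y,z of goal tool) [0.     0.6238 0.6535]
q [ 0.7111  0.5135 -1.3346  1.8082  1.0565  0.8131 -0.9783] qd 0.008 w 0.0435 F [-0.5615  0.532  -3.2491]
CMD [  3.4744 -16.6848  15.8651] twist 0.0001 rows 5.5837555118897075 0.0011505342550059
```

Request:
arm_command([
  {"dx":3.5,"dy":-16.7,"dz":15.9,"twist":0},
  {"dx":3.5,"dy":-16.7,"dz":15.9,"twist":0},
  {"dx":3.5,"dy":-16.7,"dz":15.9,"twist":0},
  {"dx":3.5,"dy":-16.7,"dz":15.9,"twist":0},
  {"dx":3.5,"dy":-16.7,"dz":15.9,"twist":0},
  {"dx":3.5,"dy":-16.7,"dz":15.9,"twist":0},
  {"dx":3.5,"dy":-16.7,"dz":15.9,"twist":0},
  {"dx":3.5,"dy":-16.7,"dz":15.9,"twist":0},
  {"dx":3.5,"dy":-16.7,"dz":15.9,"twist":0},
  {"dx":3.5,"dy":-16.7,"dz":15.9,"twist":0},
])

```text
clock: 21.88
position: [0.5719, -0.0831, 0.2447]
tool_rot: [1.585, 0.947, 0.094]
force: [-0.0, 0.5, -4.2]
grip_width: 0.0433
```

```bash
python3 nx.py .531 -.149 .194 0; python3 - <<'E'
from dls import *
from h import *
q=np.array(sensors.observe()['qpos']);R0=fk(q,p,sg)[1];T=np.array([.531,-.149,.194])
m,e,d,pa,ok=run(q,[(T,0.)],R0,keep=True,vs=.02);print(ok,m,d,pa[-1][1])
a=imaging.grab_frame('scene')[:,:,::-1];b=imaging.grab_frame('side')[:,:,::-1];w=imaging.grab_frame('wrist')[:,:,::-1]
cv2.imwrite('pics/s8.png',a);cv2.imwrite('pics/d8.png',b);cv2.imwrite('pics/w8.png',w)
cv2.imwrite('pics/m8.png',cv2.resize(np.hstack([a,b]),(800,300)))
E
```

```text
21.88 pos [ 0.5719 -0.0831  0.2447] tw -0.0017 rot err(deg, x,y,z of goal tool) [-0.      0.6606  0.7438]
q [ 1.0944  0.5115 -1.2585  2.1754  1.3248  0.4167 -1.0397] qd 0.004 w 0.0433 F [-0.0275  0.4914 -4.2145]
CMD [ 1.3787 -6.6788  6.2738] twist 0.0017 rows 2.222180790309354 0.013218551839861141
True 0.1520967732439504 0.06263093755595972 [ 1.209  0.574 -1.171  2.259  1.601  0.312 -1.148]
```

View pics/m8.png

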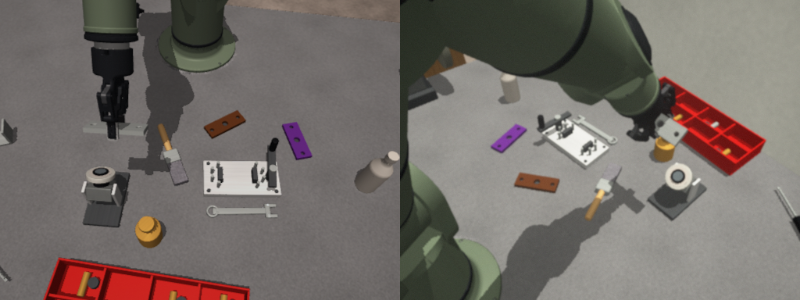

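View pics/w8.png

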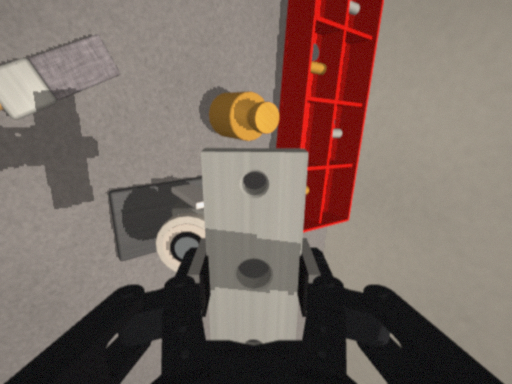

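```bash
python3 - <<'E'
from h import *
np.set_printoptions(precision=4,suppress=True)
s=sensors.observe();R=Ro.from_euler('xyz',s['tool_rot']).as_matrix();t=s['position'];c=cam('wrist')
for dx in (-.012,-.016,-.020):
    for dz in (0,.0462,-.0462): print(dx,dz,proj('wrist',t+R@[dx,0,dz],c))
w=cv2.imread('pics/w8.png')
cv2.imwrite('pics/w8c.png',cv2.resize(w[140:350,190:325],None,fx=2.8,fy=2.8,interpolation=cv2.INTER_CUBIC))
# ray of hole pixels into tool frame at plane x=-0.016
def tool(u,dx=-.016):
    o,d=ray('wrist',u,c);o=R.T@(o-t);d=R.T@d;return o+d*(dx-o[0])/d[0]
for u in ((255,271),(256,182),(203,151),(308,151)): print(u,tool(u),tool(u,-.012),tool(u,-.02))
E
```

```text
-0.012 0 [250.3695 274.0142]
-0.012 0.0462 [250.5869 346.418 ]
-0.012 -0.0462 [250.1023 185.0001]
-0.016 0 [250.2925 278.831 ]
-0.016 0.0462 [250.5226 352.577 ]
-0.016 -0.0462 [250.0079 187.646 ]
-0.02 0 [250.2111 283.9206]
-0.02 0.0462 [250.4551 359.0504]
-0.02 -0.0462 [249.9075 190.46  ]
(255, 271) [-0.016   0.0023 -0.0044] [-0.012   0.0023 -0.0017] [-0.02    0.0022 -0.007 ]
(256, 182) [-0.016   0.0026 -0.0487] [-0.012   0.0026 -0.0476] [-0.02    0.0025 -0.0499]
(203, 151) [-0.016  -0.0195 -0.0621] [-0.012  -0.0202 -0.0614] [-0.02   -0.0188 -0.0628]
(308, 151) [-0.016   0.0241 -0.0621] [-0.012   0.0249 -0.0614] [-0.02    0.0234 -0.0628]
```

View pics/w8c.png

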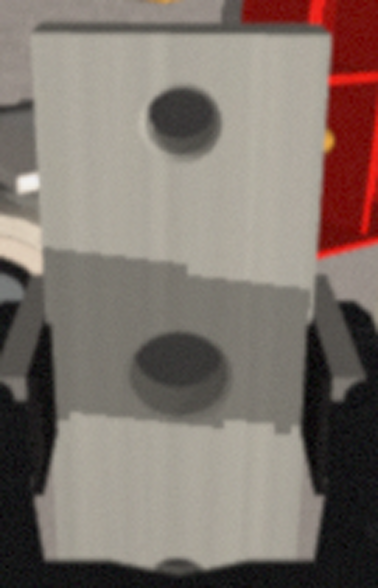

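The wrist crop shows the plate seated squarely in the jaws: middle hole at (254,274), end hole at (255,184), end edge level. The plate centre is about 8–11 mm behind the TCP, so I'll use 10 mm. Final leg.

```bash
python3 nx.py .5302 -.1494 .1951 0
```

```text
22.03 pos [ 0.5715 -0.0835  0.2442] tw -0.0013 rot err(deg, x,y,z of goal tool) [0.     0.6546 0.6976]
q [ 1.0946  0.5119 -1.2579  2.176   1.325   0.4166 -1.0398] qd 0.004 w 0.0431 F [ 0.4025 -0.494  -3.7875]
CMD [ 1.2293 -6.6154  6.2756] twist 0.0013 rows 2.206469967337002 0.010052827820658248
```

Request:
arm_command([
  {"dx":0.4,"dy":-2.2,"dz":2.1,"twist":0},
  {"dx":0.8,"dy":-4.4,"dz":4.2,"twist":0},
  {"dx":1.2,"dy":-6.6,"dz":6.3,"twist":0},
  {"dx":1.2,"dy":-6.6,"dz":6.3,"twist":0},
  {"dx":1.2,"dy":-6.6,"dz":6.3,"twist":0},
  {"dx":1.2,"dy":-6.6,"dz":6.3,"twist":0},
  {"dx":1.2,"dy":-6.6,"dz":6.3,"twist":0},
  {"dx":1.2,"dy":-6.6,"dz":6.3,"twist":0},
])

```text
clock: 22.7
position: [0.5308, -0.1489, 0.1961]
tool_rot: [1.585, 0.947, 0.094]
force: [0.7, 0.9, -3.8]
grip_width: 0.0428
```

```bash
python3 nx.py .5302 -.1494 .1951 0; python3 - <<'E'
from h import *
a=imaging.grab_frame('scene')[:,:,::-1];b=imaging.grab_frame('side')[:,:,::-1];w=imaging.grab_frame('wrist')[:,:,::-1]
cv2.imwrite('pics/s9.png',a);cv2.imwrite('pics/d9.png',b);cv2.imwrite('pics/w9.png',w)
cv2.imwrite('pics/m9.png',np.hstack([cv2.resize(a[130:270,60:210],None,fx=2.66,fy=2.66,interpolation=cv2.INTER_CUBIC),cv2.resize(b[130:270,280:430],None,fx=2.66,fy=2.66,interpolation=cv2.INTER_CUBIC)]))
E
```

```text
22.7 pos [ 0.5308 -0.1489  0.1961] tw -0.0026 rot err(deg, x,y,z of goal tool) [-0.      0.6787  0.7523]
q [ 1.2098  0.5665 -1.17    2.258   1.5835  0.3055 -1.1326] qd 0.004 w 0.0428 F [ 0.7012  0.8948 -3.8283]
CMD [ 0.0377 -0.1111  0.0489] twist 0.0026 rows 0.03048641753118959 0.0204071093235622
```

View pics/m9.png

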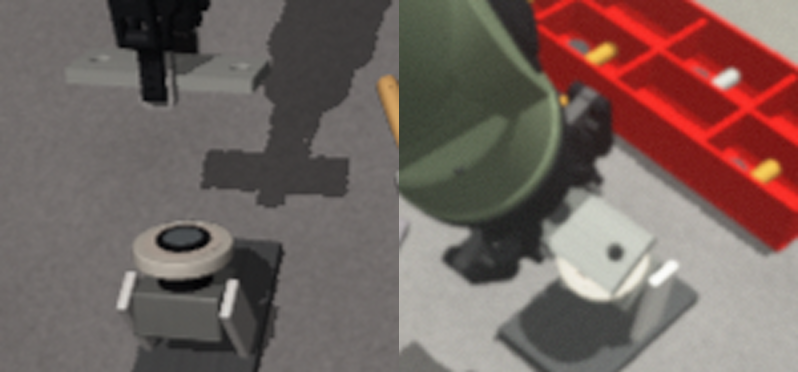

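View pics/w9.png

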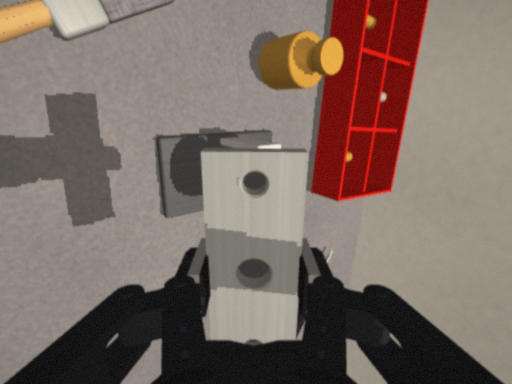

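```bash
python3 - <<'E'
from h import *
np.set_printoptions(precision=4,suppress=True)
f=lambda x,y,ox,oy:(x/2.66+ox-.3,y/2.66+oy-.3)
s=sensors.observe();R=Ro.from_euler('xyz',s['tool_rot']).as_matrix();t=s['position']
L=f(101,61,60,130);Rr=f(240,67,60,130);D=f(215,252,280,130)
p,g=tri(L,D);print('hole tri',p,g,'in tool',R.T@(p-t))
for dz in(.0462,-.0462):
    print(proj('scene',t+R@[-.015,0,dz]),proj('side',t+R@[-.015,0,dz]))
print(L,Rr,D)
h=.074;th=np.radians(35);sg=np.array([-np.sin(th)*np.cos(h),-np.sin(th)*np.sin(h),np.cos(th)])
lens=np.array([.5931,-.1445,.105])
c=t+R@[-.010,0,-.0005];d=c-lens;print('centre',c,'dist along sight',d@sg,'off axis',d-(d@sg)*sg,'square err deg',np.degrees(np.arccos(-R[:,0]@sg)),'level deg',np.degrees(np.arcsin(R[2,2])))
E
```

```text
hole tri [ 0.526  -0.1958  0.2068] 0.001962307399285171 in tool [-0.0141 -0.      0.046 ]
[ 98.055  151.9709] [361.1272 224.5116]
[150.6303 154.9949] [319.2047 194.6997]
(97.66992481203008, 152.63233082706765) (149.92556390977444, 154.887969924812) (360.52706766917294, 224.43684210526314)
centre [ 0.5246 -0.1493  0.2038] dist along sight 0.12034049486939223 off axis [0.0003 0.0003 0.0003] square err deg 0.9790912753003786 level deg -0.47286628527690977
```

The triangulated end hole lies at tool (-14,0,46) mm, as expected for a centred plate. The plate centre is 120 mm along the sight line with less than 1 mm off axis, squareness error is about 1°, and the in-picture rotation is 0.15°. The arm is still and the grip steady, so I'll hand in.

```bash
python3 - <<'E'
from workcell import order
print(order.job_done())
E
```

```text
the job is handed in; nothing more can be done
None
```

I swung the clamp open, lifted the plate out and handed the job in with the plate held at the inspection camera; the last camera reading was at about 22.8 s. No verdict was reported.

**How the tilt was made:** The move rows cannot pitch the tool, and the presentation needs 35°. I drove joint 6 against its limit with poses out of reach, until the tool had tilted 35° outward. I then took a loop that brought the elbow to the side from which the camera pose could be reached.

**Last checks:**

| Check | Result |
|---|---|
| Plate centre in front of the lens | about 120 mm along the line of sight, under 1 mm off it |
| Measured end hole against the model | within about 1 mm (rays missed each other by 2 mm, near the calibration limit) |
| Underside square to the lens | about 1° off |
| Long side turned in the picture | about 0.15° |
| Long side against the horizontal | about 0.5° |
| Grip | steady, jaws 43 mm apart, arm still |

- **Clamp and bystanders:** In the wide pictures from the start of the final approach, the clamp was open and the brush, wrench and weight were where they began. The closer final pictures did not show the clamp or the wrench.
- **Camera:** I saw no sign of contact, and the wrist force stayed at a few newtons.

**What did not fully agree:**
- **Squareness:** The 1° error built up because every call starts from the measured pose. I did not correct it.
- **Plate depth in the jaws:** The wrist camera put the plate centre about 8 mm behind the TCP, while the grasp height gave 11 mm. I used 10 mm, and the final check gave 9 mm.
- **Joint 6:** While tilting it read 1.9326, against a stated limit of 1.93 that may be rounded. I can't tell whether that counts as passing its range.

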